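# Gauge coupling hubs, sort them by key position and close the carton

### The job

Work along the row of coupling hubs on the blue mat, from the robot's left to its right: test-seat each hub fully home on the keyed gauge shaft, then lay it flat, tongue up, in the carton if its keyway is in line with its tongue, or flat in the grey tray if its keyway lies crosswise to the tongue. When all the hubs are sorted, close the carton: fold down both short end flaps first, while the long flaps stand open, then both long flaps over them, all lying flat. Leave the other things on the bench where they are.

Things in the scene. Friction and masses are not known exactly. Their poses are not given: they have to be found in the camera images.
- hub_1a: aluminium coupling hub, 200 g, place 1 of 4 in the row counted from the robot's left: round flange 60 across, 16 thick; across its top a tongue 60 long, 34 wide with flat upright sides, from 16 to 42 mm up, to grip it by. A 20 mm bore with one keyway (8.4 wide, out to 14.5 from the axis) runs right through. Origin: axis, underside; x along the tongue, z up. At most one hub per place
- hub_1b: aluminium coupling hub, 200 g, place 1 of 4 in the row counted from the robot's left: round flange 60 across, 16 thick; across its top a tongue 60 long, 34 wide with flat upright sides, from 16 to 42 mm up, to grip it by. A 20 mm bore with one keyway (8.4 wide, out to 14.5 from the axis) runs right through. Origin: axis, underside; x along the tongue, z up. At most one hub per place
- hub_2a: aluminium coupling hub, 200 g, place 2 of 4 in the row counted from the robot's left: round flange 60 across, 16 thick; across its top a tongue 60 long, 34 wide with flat upright sides, from 16 to 42 mm up, to grip it by. A 20 mm bore with one keyway (8.4 wide, out to 14.5 from the axis) runs right through. Origin: axis, underside; x along the tongue, z up. At most one hub per place
- hub_3a: aluminium coupling hub, 200 g, place 3 of 4 in the row counted from the robot's left: round flange 60 across, 16 thick; across its top a tongue 60 long, 34 wide with flat upright sides, from 16 to 42 mm up, to grip it by. A 20 mm bore with one keyway (8.4 wide, out to 14.5 from the axis) runs right through. Origin: axis, underside; x along the tongue, z up. At most one hub per place
- hub_3b: aluminium coupling hub, 200 g, place 3 of 4 in the row counted from the robot's left: round flange 60 across, 16 thick; across its top a tongue 60 long, 34 wide with flat upright sides, from 16 to 42 mm up, to grip it by. A 20 mm bore with one keyway (8.4 wide, out to 14.5 from the axis) runs right through. Origin: axis, underside; x along the tongue, z up. At most one hub per place
- hub_4b: aluminium coupling hub, 200 g, place 4 of 4 in the row counted from the robot's left: round flange 60 across, 16 thick; across its top a tongue 60 long, 34 wide with flat upright sides, from 16 to 42 mm up, to grip it by. A 20 mm bore with one keyway (8.4 wide, out to 14.5 from the axis) runs right through. Origin: axis, underside; x along the tongue, z up. At most one hub per place
- hub_1a_key (a point): middle of the keyway of hub_1a at the tongue's top, 12.2 mm from the axis, 42 mm up: in line with the tongue if it lies along the hub's x, crosswise if along the hub's y
- hub_1b_key (a point): middle of the keyway of hub_1b at the tongue's top, 12.2 mm from the axis, 42 mm up: in line with the tongue if it lies along the hub's x, crosswise if along the hub's y
- hub_2a_key (a point): middle of the keyway of hub_2a at the tongue's top, 12.2 mm from the axis, 42 mm up: in line with the tongue if it lies along the hub's x, crosswise if along the hub's y
- hub_3a_key (a point): middle of the keyway of hub_3a at the tongue's top, 12.2 mm from the axis, 42 mm up: in line with the tongue if it lies along the hub's x, crosswise if along the hub's y
- hub_3b_key (a point): middle of the keyway of hub_3b at the tongue's top, 12.2 mm from the axis, 42 mm up: in line with the tongue if it lies along the hub's x, crosswise if along the hub's y
- hub_4b_key (a point): middle of the keyway of hub_4b at the tongue's top, 12.2 mm from the axis, 42 mm up: in line with the tongue if it lies along the hub's x, crosswise if along the hub's y
- gauge_seat (a point): fixed gauge: steel plate 90 x 90, top 18 mm up, with an upright shaft. Point: shaft axis at the plate's top, where a hub fully home has its underside; z up, x from the axis to the key (as the white index lines). Shaft 18 thick, round nose 43 mm above the point. Key 6 wide, out to 13 mm from the axis, from the plate to a rounded end 28 mm up; the keyway must stand over it
- carton: open brown shipping carton, fixed to the bench: inside 96 (x) x 208 (y) mm, walls and floor 3 mm, rim 58 mm above the bench, room for three hubs in a row. Origin: underside centre; y along its length, z up
- flap_end_a (a joint): short end flap at the carton's +y end, 96 wide, 50 deep, 3 thick; hinge along x at y = +107 mm, 58 mm up. rad; 0 shut, 1.57 upright, starts at 1.9 to 2.25 leaning outward, 2.4 at most; light, stays where it is left (0.5 N at the free edge moves it)
- flap_end_b (a joint): short end flap at the carton's -y end, 96 wide, 50 deep, 3 thick; hinge along x at y = -107 mm, 58 mm up. rad; 0 shut, 1.57 upright, starts at 1.9 to 2.25 leaning outward, 2.4 at most; light, stays where it is left (0.5 N at the free edge moves it)
- flap_long_a (a joint): long flap on the carton's +x side, 208 wide, 50 deep, 3 thick; hinge along y at x = +51 mm, 61 mm up, so it closes on top of the end flaps. rad; 0 shut, 1.57 upright, starts at 1.9 to 2.25 leaning outward, 2.4 at most; light, stays where it is left (0.5 N at the free edge moves it)
- flap_long_b (a joint): long flap on the carton's -x side, 208 wide, 50 deep, 3 thick; hinge along y at x = -51 mm, 61 mm up, so it closes on top of the end flaps. rad; 0 shut, 1.57 upright, starts at 1.9 to 2.25 leaning outward, 2.4 at most; light, stays where it is left (0.5 N at the free edge moves it)
- tray: low grey steel tray, fixed: inside 100 (x) x 214 (y) mm, walls 20 mm high and 3 mm thick, floor 3 mm, room for three hubs in a row. Origin: underside centre; y along its length, z up. Carton and tray may have changed sides
- phone: phone, black glass in a white frame, 74 x 150 x 9 mm, lying beyond the row; bystander
- screwdriver: red-handled screwdriver 190 mm long; bystander
- tape_roll: brown tape roll 92 mm across, 48 mm high, lying flat; bystander
- screw_box: grey divided box 80 x 120 x 28 mm; bystander
- caliper: caliper 210 mm long, lying flat; bystander. Origins of bystanders: underside centre. (A white mug and a steel dish are stuck fast)
Not all that is in view belongs to the job. Of the things like the carton, leave any that is black; of the rest the larger one is meant. What is shaped like the hub_2a but purple is not meant.

How it is judged:
By the outcome, as a careful person would: the job done as asked, in the order asked, and still so for the second after the job is handed in, with the robot touching nothing.
Of hub_1a, hub_1b only 1 to 1 are there at a start; the rules pass over those that are not, and their reading is None.
Of hub_3a, hub_3b only 1 to 1 are there at a start; the rules pass over those that are not, and their reading is None.
Of hub_4b, screwdriver only 1 to 2 are there at a start; the rules pass over those that are not, and their reading is None.
At some moment in a run one of hub_1a, hub_1b, hub_2a, hub_3a, hub_3b, hub_4b may be knocked a few centimetres aside while the robot is not near it.
It also fails if it takes over 210 s, if anything falls off the work surface, if the arm or the gripper's body presses on something with over 40 N, if the wrist force passes 120 N, or if a joint passes its speed limit or range.

### The arm

A 6-joint arm with a two-finger parallel gripper is mounted at the origin on the work surface. World frame = base frame: x ahead of the robot, y to its left, z up, the work surface at z = 0. Lengths are in mm, angles in rad, forces in N, time in s.
With the tool pointing down it reaches from about 275 to 1000 mm from the base axis. Payload 8.4 kg.
Tool frame: the origin (TCP) lies on the centre line of the jaws, within the pads' length; the fingertips stand 22 mm ahead of it and the grasp point (between the pads) lies 3 mm ahead of it; z points along the fingers, x is the direction in which the jaws open and shut, and the axes are right-handed (so a half turn about z gives the same grasp; the last joint's range is limited). The gripper opens to 85 mm and grips with 20 to 120 N. Pads are 22 mm wide; open, the fingers measure 114 mm over their backs; the gripper's body (76 mm by 85 mm) begins 54 mm behind the grasp point. The pads swing forward as they close: fully open they stand 13 mm farther back than shut.
Start: joints at [1.306, 0.353, 1.633, -0, 1.155, -0.002], TCP at [162.364, 603.544, 253.281] pointing down, gripper open.
Joint ranges: [-2.63, 2.63], [-0.92, 2.1], [0.06, 2.66], [-1.3, 4.44], [0, 2.69], [-3.02, 3.02]. Speed limits (rad/s): [2.22, 2.22, 2.79, 3.14, 3.14, 3.14].

### API

Orientations are given as [roll, pitch, yaw] about the fixed x, y, z axes, in that order (R = Rz(yaw) Ry(pitch) Rx(roll)).
In Python, from rig import status, viewer, job gives the robot as it stands.
- The arm moves only by the tool send_rows, never from a script. Its argument "plan" is a list of rows, each a list of 3 entries, a list of its own where there are three numbers: the shift along the tool's x, y, z in m, then the turn, a rotation vector about the tool's x, y, z in rad, then the opening, from -1 (shut) to 1 (fully open). In form: [[[x, y, z], [rx, ry, rz], jaw], ...]. A call has exactly 5 rows; each row is the pose to reach, as a shift and turn from the pose measured when the call began, along the tool's axes at that moment; what a row does not reach only later rows make up. A row lasts 1/12 s, in which the tool goes at most 41.7 mm and 7.16 degrees, less where a joint would pass 70% of its speed; a pose out of reach is approached as far as the arm can. A call with a gripper value outside its range is refused whole. The fingers move at their own pace and stop on an object; "squeeze" is the grip in N (left out, the last holds). Time passes only in rows, so rows that repeat a pose let the fingers close, or fill a call up. It gives the time, the measured TCP pose, the force and the opening at its end, in the units of the state.
- status.sense(): the state, without advancing time (a new reading comes with each control period).
- viewer.grab_frame(name): name is "scene" or "top" or "wrist"; returns the picture (400x640x3 uint8, red, green, blue); there is no depth.
- viewer.camera_params(name): a dict with "intrinsics" (3x3 intrinsics, pixels), "xyz" and "orientation" of the camera in the world. Camera axes: x right, y down, z forward; pixel columns grow to the right and rows downward; lengths in mm; the calibration is good to about 2 mm. A picture is of the moment at which its call begins: read the wrist's pose just before it. camera_params takes no time and is no camera call; for the wrist camera it gives the pose at the moment of the call.
- job.sign_off(): hands the job in, once; it reports no verdict.
Trained networks look in the newest picture that a camera, given by its name, has taken for a name from the list of things; names that differ only in an ending like _2 or _b are one class to them, and where a whole thing is asked for, a point or a joint stands for the part that bears it (a point fixed in the world has none). Each returns a list of dicts, best first, with "p" (0 to 1); they miss things now and then, are a little off and sometimes report something else, mostly with a low value. They report only what shows in the picture. A call takes as long as a camera call. They do not tell look-alikes from the thing itself.
- viewer.cut_out(label, camera): "mask" (400x640 bool, what is visible of it) and "extent" ([left, top, width, height] in pixels, round what is visible of it).
The state is a dict: "clock": time; "qpos": joint angles; "qvel": joint speeds; "joint_efforts": joint torques, N m; "eef_pos": TCP position; "tcp_rot": TCP orientation; "contact_force": force on the tool from outside, world axes, zero at the start; "wrist_torque": the same for the moment, N m; "opening": opening from 0.0 (shut) to 1.0 (fully open).
Only numpy, scipy, OpenCV 4.12 (cv2) and the standard library are available. Lean on these libraries where they do the work, as an engineer would, in place of code of your own. Each camera call takes 0.05 s, during which the arm holds its last target.

## Working session

There is one attempt and no reset: what is moved stays moved. The work goes in short steps, Python scripts to look and compute and a tool call to move; the robot and the scene stay as the last step left them, time stands still between calls to the robot, and variables do not carry over. Pictures are saved under pics/ and viewed, and the job is handed in when it is done.

Besides the shell and the picture viewer there is one more tool, called after "Call:" as name(argument=value, ...) on one line, values as JSON. send_rows: Moves the arm, as the interface text tells. Its arguments: {"type":"object","properties":{"plan":{"type":"array"},"squeeze":{"type":"number"}},"required":["plan"]}

```bash
ls; mkdir -p pics; python3 - <<'E'
from rig import status, viewer, job
import cv2
print(status.sense())
for n in ["scene","top","wrist"]:
    p=viewer.camera_params(n); print(n,p)
    cv2.imwrite(f"pics/{n}0.png",viewer.grab_frame(n)[:,:,::-1])
E
```

```text
pics
{'clock': 0.0, 'qpos': array([ 1.30560146e+00,  3.53641936e-01,  1.63414090e+00, -6.64896282e-07,
        1.15518301e+00, -2.36692251e-03]), 'qvel': array([-0.00068962, -0.00059085, -0.00158486,  0.00031586, -0.00019004,
        0.00110681]), 'joint_efforts': array([ 5.81016120e-04, -6.05258131e+01, -3.42063439e+01,  6.94703772e-05,
        9.51899390e-03,  7.01110253e-05]), 'eef_pos': array([162.24666457, 603.11397835, 252.56263939]), 'tcp_rot': array([-3.14159001e+00,  1.37318992e-03,  1.30796866e+00]), 'contact_force': array([ 0.18879606,  0.67768307, -0.34553276]), 'wrist_torque': array([ 0.05062511, -0.01058055,  0.01624503]), 'opening': 1.003735463810972}
scene {'intrinsics': array([[369.32559338,   0.        , 321.30116585],
       [  0.        , 369.32559338, 202.608305  ],
       [  0.        ,   0.        ,   1.        ]]), 'xyz': array([1254.73516171, -161.59811005,  799.94262972]), 'orientation': array([-2.3305599 , -0.00381173,  1.24392771])}
top {'intrinsics': array([[444.66479729,   0.        , 326.47476376],
       [  0.        , 444.66479729, 203.17344298],
       [  0.        ,   0.        ,   1.        ]]), 'xyz': array([ 421.58689957,   95.93207628, 1308.60951128]), 'orientation': array([-3.05196337, -0.01289174, -1.57550847])}
wrist {'intrinsics': array([[335.19469615,   0.        , 321.14574876],
       [  0.        , 335.19469615, 196.01085385],
       [  0.        ,   0.        ,   1.        ]]), 'xyz': array([ 81.24076968, 625.65765122, 372.21865676]), 'orientation': array([2.80591691e+00, 1.30050861e-03, 1.30649892e+00])}
```

View pics/scene0.png

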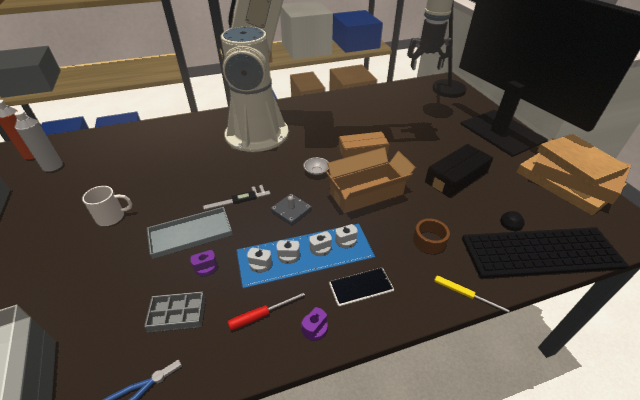

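View pics/top0.png

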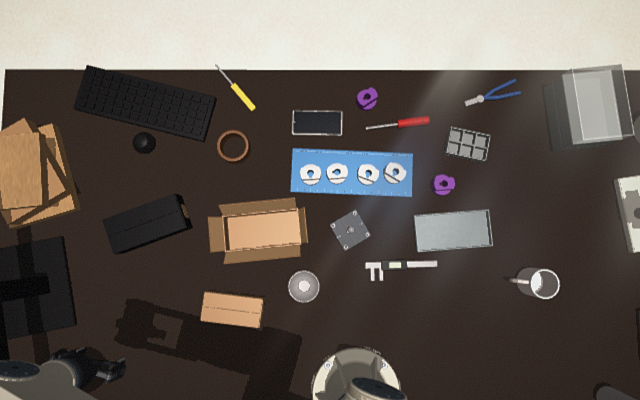

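View pics/wrist0.png

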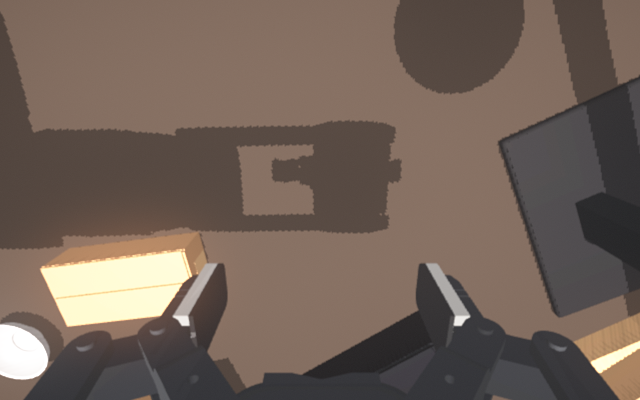

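```bash
cat > h.py <<'E'
import numpy as np, cv2
from scipy.spatial.transform import Rotation as R
from rig import status, viewer, job
def cam(n):
    p=viewer.camera_params(n); return p['intrinsics'],np.array(p['xyz']),R.from_euler('xyz',p['orientation']).as_matrix()
def pix2w(c,uv,z):
    K,t,M=c; d=M@np.linalg.solve(K,np.array([uv[0],uv[1],1.])); return t+d*(z-t[2])/d[2]
def w2pix(c,P):
    K,t,M=c; q=K@(M.T@(np.asarray(P,float)-t)); return q[:2]/q[2]
def grab(n,f=None):
    c=cam(n); im=viewer.grab_frame(n)[:,:,::-1].copy()
    if f: cv2.imwrite('pics/'+f,im)
    return c,im
def zoom(im,x0,y0,x1,y1,s,f):
    cv2.imwrite('pics/'+f,cv2.resize(im[y0:y1,x0:x1],None,fx=s,fy=s,interpolation=cv2.INTER_CUBIC))
def st():
    s=status.sense(); print('t%.2f'%s['clock'],'pos',np.round(s['eef_pos'],1),'rot',np.round(s['tcp_rot'],3),'F',np.round(s['contact_force'],1),'T',np.round(s['wrist_torque'],2),'op %.3f'%s['opening'],'q',np.round(s['qpos'],2)); return s
def go(P,yaw,rp=None):
    "print shift (m) in tool axes and rotvec to reach TCP P with tool down, yaw"
    s=st(); A=R.from_euler('xyz',s['tcp_rot']); B=R.from_euler('xyz',rp) if rp is not None else R.from_euler('xyz',[np.pi,0,yaw])
    d=A.inv().apply(np.asarray(P)-s['eef_pos'])/1000; r=(A.inv()*B).as_rotvec()
    print('shift',np.round(d,4),'turn',np.round(r,3), 'rows',np.linalg.norm(d)/.0417,np.linalg.norm(r)/.125)
E
python3 - <<'E'
from h import *
c,im=grab('top')
zoom(im,200,130,500,280,2.6,'t1.png')
for n in ['hub_2a','carton','tray','gauge_seat']:
    try: r=viewer.cut_out(n,'top')
    except Exception as e: print(n,e); continue
    for d in r:
        m=d['mask']; ys,xs=np.nonzero(m); z={'hub_2a':30,'carton':58,'tray':20}.get(n,18)
        print(n,round(d['p'],2),d['extent'],np.round(pix2w(c,(xs.mean(),ys.mean()),z)))
E
```

```text
hub_2a 0.9 [431.1, 174.1, 25.5, 22.5] [ 589. -256.   30.]
hub_2a 0.76 [326.8, 166.8, 18.3, 20.2] [623.  48.  30.]
hub_2a 0.61 [355.3, 88.7, 21.7, 22.7] [844. -41.  30.]
carton 0.8 [207.6, 196.6, 100.6, 68.0] [458. 271.  58.]
carton 0.73 [202.8, 292.5, 62.6, 33.0] [242. 339.  58.]
carton 0.57 [103.2, 194.0, 86.9, 60.5] [478. 582.  58.]
tray 0.64 [413.1, 209.9, 78.5, 44.5] [ 456. -287.   20.]
gauge_seat 0.97 [330.4, 213.7, 42.4, 34.4] [459.  12.  18.]
gauge_seat 0.27 [296.5, 164.2, 23.5, 21.1] [623. 125.  18.]
```

View pics/t1.png

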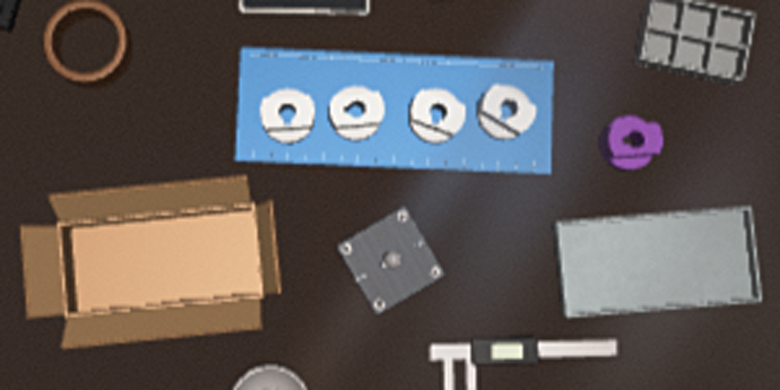

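```bash
python3 - <<'E'
from h import *
go([500,30,330],np.pi/2)
E
```

```text
t0.40 pos [162.3 603.5 253.2] rot [3.142 0.    1.308] F [-0.2 -0.4  0.8] T [-0.01 -0.01  0.04] op 0.997 q [ 1.31  0.35  1.63 -0.    1.16 -0.  ]
shift [-0.4661  0.475  -0.0767] turn [-0.     0.    -0.263] rows 16.06529482738283 2.102158363781124
```

Call:
send_rows(plan=[[[-0.03,0.03,-0.0767],[0,0,0],1],[[-0.1,0.1,-0.0767],[0,0,-0.1],1],[[-0.17,0.17,-0.0767],[0,0,-0.2],1],[[-0.2,0.2,-0.0767],[0,0,-0.263],1],[[-0.24,0.24,-0.0767],[0,0,-0.263],1]])

```text
clock: 0.82
eef_pos: [254.6, 442.8, 317.9]
tcp_rot: [3.141, -0.001, 1.576]
contact_force: [0.1, 0.1, -0.1]
opening: 1.0
```

```bash
python3 - <<'E'
from h import *
go([500,30,330],np.pi/2)
E
```

```text
t0.82 pos [254.6 442.8 317.9] rot [ 3.141e+00 -1.000e-03  1.576e+00] F [ 0.1  0.1 -0.1] T [-0.02  0.02  0.02] op 1.000 q [ 1.05  0.11  1.8  -0.    1.23 -0.53]
shift [-0.4141  0.2432 -0.0123] turn [ 0.001 -0.001  0.005] rows 11.520619662507167 0.04268023088253905
```

Call:
send_rows(plan=[[[-0.414,0.243,-0.012],[0,0,0],1],[[-0.414,0.243,-0.012],[0,0,0],1],[[-0.414,0.243,-0.012],[0,0,0],1],[[-0.414,0.243,-0.012],[0,0,0],1],[[-0.414,0.243,-0.012],[0,0,0],1]])

```text
clock: 1.23
eef_pos: [360.9, 263.3, 323.0]
tcp_rot: [3.14, -0.001, 1.576]
contact_force: [0.8, -0.2, -0.8]
opening: 0.998
```

Call:
send_rows(plan=[[[-0.23,0.135,-0.008],[0,0,0],1],[[-0.23,0.135,-0.008],[0,0,0],1],[[-0.23,0.135,-0.008],[0,0,0],1],[[-0.23,0.135,-0.008],[0,0,0],1],[[-0.23,0.135,-0.008],[0,0,0],1]])

```text
clock: 1.65
eef_pos: [467.1, 83.8, 329.4]
tcp_rot: [3.139, -0.002, 1.576]
contact_force: [0.3, 0.0, 0.7]
opening: 0.999
```

```bash
python3 - <<'E'
from h import *
go([500,30,330],np.pi/2)
c,im=grab('wrist','w1.png')
for z,f in((1.0,'a'),):
  pass
E
```

```text
t1.65 pos [467.1  83.8 329.4] rot [ 3.139e+00 -2.000e-03  1.576e+00] F [0.3 0.  0.7] T [ 0.04 -0.05 -0.02] op 0.999 q [ 0.17  0.04  1.85  0.    1.25 -1.4 ]
shift [-0.054   0.0326 -0.0006] turn [ 0.002 -0.002  0.005] rows 1.5133333170261514 0.0491077439774164
```

View pics/w1.png

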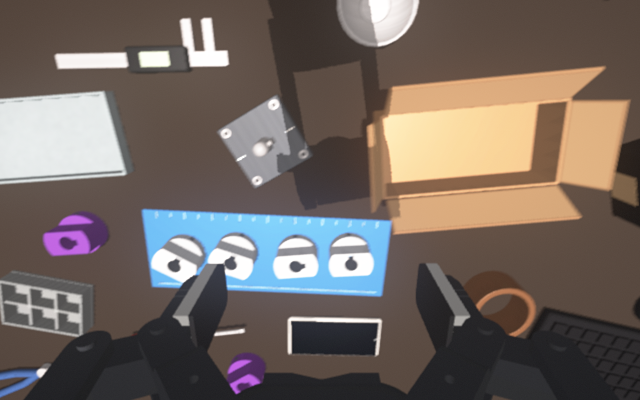

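```bash
python3 - <<'E'
from h import *
im=cv2.imread('pics/w1.png'); zoom(im,140,200,400,300,3,'z1.png'); zoom(im,200,80,330,200,5,'z2.png')
c,im=grab('wrist')
np.save('c.npy',np.array(c,dtype=object),allow_pickle=True)
for n in ['hub_2a','carton','tray','gauge_seat']:
    for d in viewer.cut_out(n,'wrist'):
        ys,xs=np.nonzero(d['mask']); z={'hub_2a':35,'carton':58,'tray':20}.get(n,18)
        print(n,round(d['p'],2),d['extent'],np.round(pix2w(c,(xs.mean(),ys.mean()),z)))
E
```

```text
Traceback (most recent call last):
ValueError: could not broadcast input array from shape (3,3) into shape (3,)
```

View pics/z1.png

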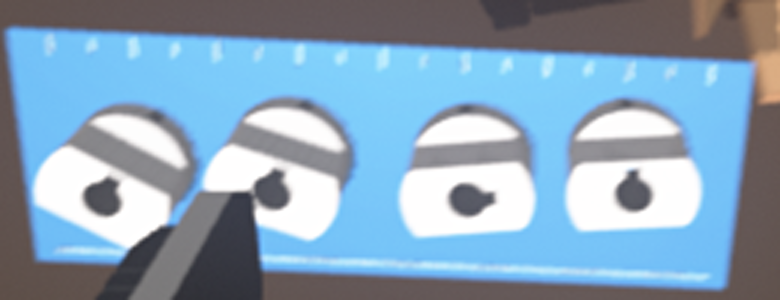

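View pics/z2.png

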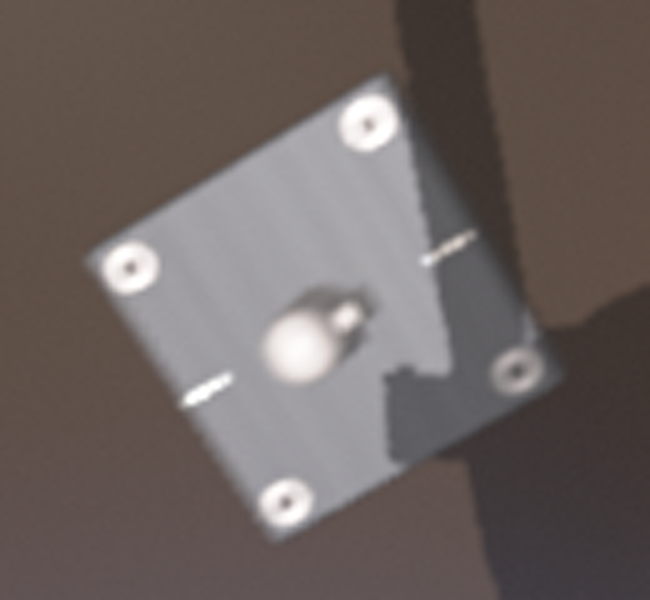

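```bash
python3 - <<'E'
from h import *
im=cv2.imread('pics/w1.png')
c=cam('wrist')
for i,p in enumerate([(351,264),(296,265),(231,263),(175,265)]): print(i+1,np.round(pix2w(c,p,42)))
print('gauge nose',pix2w(c,(260,149),60))
a=pix2w(c,(240,158),18);b=pix2w(c,(290,129),18); print('idx',a,b,np.arctan2(*(b-a)[1::-1]))
for P in [(446,122,64),(584,120,44)]: print(w2pix(c,P))
go([625,125,165],0)
E
```

```text
1 [628. 122.  42.]
2 [629.  46.  42.]
3 [626. -44.  42.]
4 [ 629. -122.   42.]
gauge nose [463.15638549   9.64222787  60.        ]
idx [483.53423897 -25.07474213  18.        ] [445.96540218  41.64950311  18.        ] 2.0836006538694116
[356.72970295 134.74912742]
[350.21309862 236.01022902]
t1.75 pos [469.   81.3 329.4] rot [3.138 0.    1.571] F [-0.1 -0.2  0.2] T [ 0.06 -0.01  0.01] op 1.003 q [ 0.17  0.04  1.85 -0.    1.25 -1.4 ]
shift [0.0437 0.1555 0.1649] turn [ 0.003 -0.002  1.571] rows 5.536178020954732 12.569043928978065
```

Call:
send_rows(plan=[[[0.043,0.159,0.16],[0,0,0.12],1],[[0.043,0.159,0.16],[0,0,0.24],1],[[0.043,0.159,0.16],[0,0,0.36],1],[[0.043,0.159,0.16],[0,0,0.48],1],[[0.043,0.159,0.16],[0,0,0.6],1]])

```text
clock: 2.17
eef_pos: [614.1, 121.3, 183.7]
tcp_rot: [3.139, -0.002, 0.965]
contact_force: [0.9, -0.5, 0.1]
opening: 1.0
```

Call:
send_rows(plan=[[[0,0,0],[0,0,0.12],1],[[0,0,0],[0,0,0.24],1],[[0,0,0],[0,0,0.36],1],[[0,0,0],[0,0,0.48],1],[[0,0,0],[0,0,0.6],1]])

```text
clock: 2.58
eef_pos: [613.9, 121.9, 183.3]
tcp_rot: [3.141, -0.003, 0.36]
contact_force: [0.9, -0.3, 0.1]
opening: 1.0
```

```bash
python3 - <<'E'
from h import *
go([628,122,165],0)
E
```

```text
t2.58 pos [613.9 121.9 183.3] rot [ 3.141e+00 -3.000e-03  3.600e-01] F [ 0.9 -0.3  0.1] T [-0.01  0.01  0.04] op 1.000 q [ 0.19  0.42  1.7  -0.    1.02 -0.17]
shift [0.0132 0.0048 0.0184] turn [ 0.001 -0.003  0.36 ] rows 0.5544761901818972 2.8766561893634472
```

Call:
send_rows(plan=[[[0.013,0.005,0.018],[0,0,0.12],1],[[0.013,0.005,0.018],[0,0,0.24],1],[[0.013,0.005,0.018],[0,0,0.36],1],[[0.013,0.005,0.018],[0,0,0.36],1],[[0.013,0.005,0.018],[0,0,0.36],1]])

```text
clock: 3.0
eef_pos: [627.7, 122.2, 165.3]
tcp_rot: [3.142, -0.003, 0.004]
contact_force: [-1.1, 0.2, 0.0]
opening: 1.002
```

```bash
cat >> h.py <<'E'
def rect(c,im,ctr,z,half=60,s=4):
    "rectified patch of plane z: columns=world +y to left? -> col = -y, row = -x (x up); s px/mm"
    n=int(2*half*s)
    cor=[(ctr[0]+half,ctr[1]+half),(ctr[0]+half,ctr[1]-half),(ctr[0]-half,ctr[1]-half),(ctr[0]-half,ctr[1]+half)]
    src=np.float32([w2pix(c,(x,y,z)) for x,y in cor]); dst=np.float32([(0,0),(n,0),(n,n),(0,n)])
    return cv2.warpPerspective(im,cv2.getPerspectiveTransform(src,dst),(n,n),flags=cv2.INTER_CUBIC)
E
python3 - <<'E'
from h import *
s=st()
c,im=grab('wrist','w2.png')
import pickle; pickle.dump((c,im,s),open('w2.pkl','wb'))
cv2.imwrite('pics/r2.png',rect(c,im,(628,122),42))
E
```

```text
t3.00 pos [627.7 122.2 165.3] rot [ 3.142e+00 -3.000e-03  4.000e-03] F [-1.1  0.2  0. ] T [-0.01  0.    0.01] op 1.002 q [ 0.19  0.46  1.68 -0.    1.    0.19]
```

View pics/w2.png

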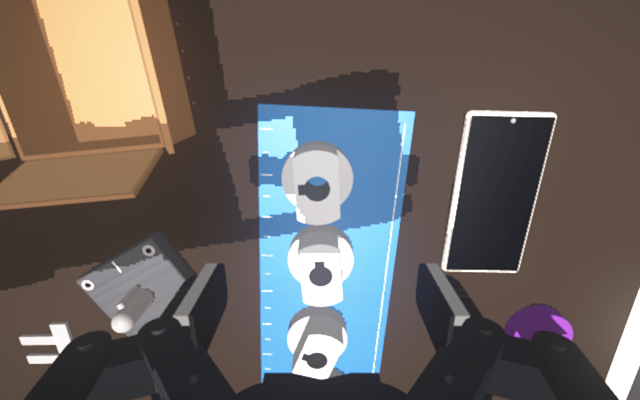

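View pics/r2.png

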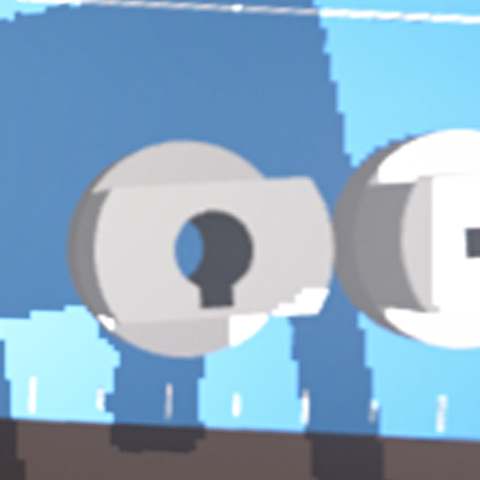

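```bash
cat >> h.py <<'E'
from scipy.ndimage import map_coordinates
def hub_pts(key, n=60):
    "outline points, hub frame mm (x along tongue); key angle in hub frame"
    P=[]
    a=np.linspace(-np.pi,np.pi,200,endpoint=False); kh=np.arcsin(4.2/10)
    a=a[np.abs(a)>kh]; b=np.c_[10*np.cos(a),10*np.sin(a)]
    r=np.linspace(9.2,14,14); k=np.r_[np.c_[r,0*r+4.2],np.c_[r,0*r-4.2]]; w=np.linspace(-3.5,3.5,8); k=np.r_[k,np.c_[0*w+14.5,w]]
    q=np.r_[b,k]; C,S=np.cos(key),np.sin(key); q=q@np.array([[C,S],[-S,C]])
    t=np.linspace(-23,23,60); e=np.arcsin(17/30.); ar=np.linspace(-e*.9,e*.9,30)
    T=np.r_[np.c_[t,0*t+17],np.c_[t,0*t-17],np.c_[30*np.cos(ar),30*np.sin(ar)],-np.c_[30*np.cos(ar),30*np.sin(ar)]]
    return q,T
def fit_hub(c,im,xy0,th0,z=43,f=None,half=60,s=4,win=6):
    from scipy.optimize import minimize
    r=rect(c,im,xy0,z,half,s); g=cv2.GaussianBlur(r,(0,0),2.0).astype(float)
    gx=np.stack([cv2.Sobel(g[...,k],cv2.CV_64F,1,0) for k in range(3)]);gy=np.stack([cv2.Sobel(g[...,k],cv2.CV_64F,0,1) for k in range(3)])
    G=np.sqrt((gx**2+gy**2).sum(0)); G=np.minimum(G,np.percentile(G,97)); 
    best=[]
    for key in (0,np.pi/2,np.pi,-np.pi/2):
        q,T=hub_pts(key)
        def val(p,GG):
            C,S=np.cos(p[2]),np.sin(p[2]); v=0
            for Q,w in((q,1.),(T,1.)):
                X=C*Q[:,0]-S*Q[:,1]+p[0];Y=S*Q[:,0]+C*Q[:,1]+p[1]
                v+=w*map_coordinates(GG,[ (half-X)*s,(half-Y)*s ],order=1).mean()
            return -v
        Gb=cv2.GaussianBlur(G,(0,0),4)
        st_=min(((val((x,y,th0+t),Gb),x,y,th0+t) for x in np.arange(-win,win+.1,1.5) for y in np.arange(-win,win+.1,1.5) for t in np.arange(-.2,.21,.05)))
        o=minimize(val,st_[1:],args=(Gb,),method='Nelder-Mead'); o=minimize(val,o.x,args=(G,),method='Nelder-Mead',options=dict(initial_simplex=[o.x,o.x+[.5,0,0],o.x+[0,.5,0],o.x+[0,0,.03]]))
        best.append((o.fun,key,o.x))
    best.sort(key=lambda b:b[0])
    for b in best: print('score %.1f key %.2f xy %.1f %.1f th %.3f'%(-b[0],b[1],b[2][0]+xy0[0],b[2][1]+xy0[1],b[2][2]))
    _,key,p=best[0]; C,S=np.cos(p[2]),np.sin(p[2])
    if f:
        for Q in hub_pts(key):
            for x,y in zip(C*Q[:,0]-S*Q[:,1]+p[0],S*Q[:,0]+C*Q[:,1]+p[1]): cv2.circle(r,(int((half-y)*s),int((half-x)*s)),0,(0,0,255),-1)
        cv2.imwrite('pics/'+f,r)
    return p[0]+xy0[0],p[1]+xy0[1],p[2],key
E
python3 - <<'E'
from h import *
import pickle; c,im,s=pickle.load(open('w2.pkl','rb'))
for z in (42,44): fit_hub(c,im,(626,128),np.pi/2,z,'f2.png')
E
```

```text
score 248.3 key 1.57 xy 625.6 128.5 th 1.623
score 211.1 key -1.57 xy 625.5 128.5 th 1.626
score 210.8 key 3.14 xy 625.6 128.6 th 1.622
score 210.4 key 0.00 xy 625.6 128.5 th 1.623
score 246.7 key 1.57 xy 625.6 129.1 th 1.622
score 209.5 key -1.57 xy 625.5 129.1 th 1.623
score 208.8 key 0.00 xy 625.6 129.1 th 1.624
score 208.7 key 3.14 xy 625.6 129.2 th 1.625
```

View pics/f2.png

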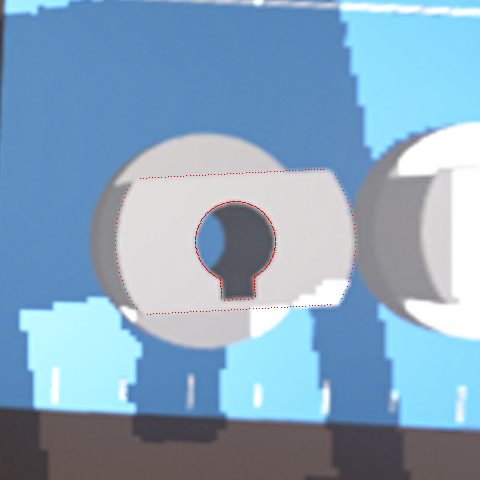

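```bash
python3 - <<'E'
from h import *
go([461,13,165],-.5)
E
```

```text
t3.05 pos [627.8 122.1 165.5] rot [-3.142e+00 -3.000e-03  4.000e-03] F [ 0.1  0.5 -0.6] T [ 0.01 -0.02 -0.  ] op 1.002 q [ 0.19  0.46  1.68 -0.    1.    0.19]
shift [-0.1672  0.1084 -0.    ] turn [-0.001 -0.003  0.504] rows 4.779072158185224 4.0327354560654545
```

Call:
send_rows(plan=[[[-0.167,0.108,0],[0,0,0.12],1],[[-0.167,0.108,0],[0,0,0.24],1],[[-0.167,0.108,0],[0,0,0.36],1],[[-0.167,0.108,0],[0,0,0.48],1],[[-0.167,0.108,0],[0,0,0.504],1]])

```text
clock: 3.47
eef_pos: [458.2, 12.5, 164.8]
tcp_rot: [-3.141, -0.002, -0.503]
contact_force: [-0.7, -1.0, 0.5]
opening: 1.001
```

```bash
python3 - <<'E'
from h import *
s=go([461,13,165],-.5)
s=st()
c,im=grab('wrist','w3.png')
import pickle; pickle.dump((c,im,s),open('w3.pkl','wb'))
cv2.imwrite('pics/r3.png',rect(c,im,(461,13),18))
E
```

```text
t3.47 pos [458.2  12.5 164.8] rot [-3.141e+00 -2.000e-03 -5.030e-01] F [-0.7 -1.   0.5] T [ 0.02  0.05 -0.02] op 1.001 q [ 0.02  0.21  2.06 -0.    0.87  0.53]
shift [ 0.0022 -0.0018 -0.0002] turn [-0.001 -0.002 -0.003] rows 0.06903035012615841 0.02804486851139513
t3.47 pos [458.2  12.5 164.8] rot [-3.141e+00 -2.000e-03 -5.030e-01] F [-0.7 -1.   0.5] T [ 0.02  0.05 -0.02] op 1.001 q [ 0.02  0.21  2.06 -0.    0.87  0.53]
```

View pics/w3.png

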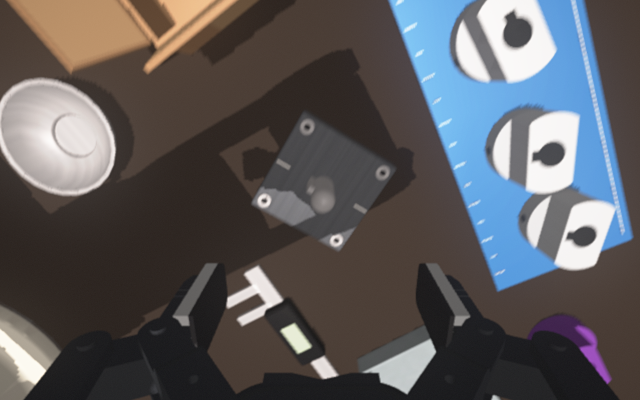

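View pics/r3.png

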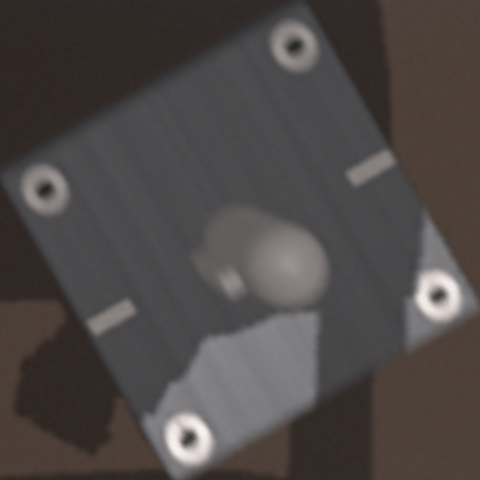

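```bash
python3 - <<'E'
from h import *
import pickle; c,im,s=pickle.load(open('w3.pkl','rb'))
r=rect(c,im,(460.6,12.8),52,20,16); 
cv2.circle(r,(320,320),int(9*16),(0,0,255),1); cv2.imwrite('pics/r3b.png',r)
go([460.6,12.8,165],-1.05-np.pi/2*0)
E
```

```text
t3.52 pos [453.1  10.7 164.1] rot [ 3.139e+00  2.000e-03 -5.000e-01] F [-5.  -1.1 -0.9] T [-0.02  0.2   0.01] op 0.999 q [ 0.02  0.21  2.07 -0.    0.87  0.52]
shift [ 0.0056 -0.0055 -0.0009] turn [0.003 0.002 0.55 ] rows 0.18822172922401562 4.397540767070065
```

View pics/r3b.png

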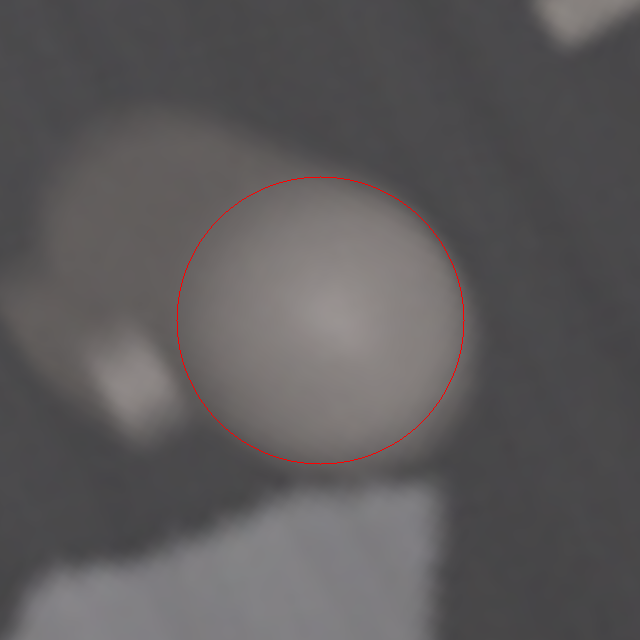

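Call:
send_rows(plan=[[[0.0056,-0.0055,0],[0,0,0.12],1],[[0.0056,-0.0055,0],[0,0,0.24],1],[[0.0056,-0.0055,0],[0,0,0.36],1],[[0.0056,-0.0055,0],[0,0,0.45],1],[[0.0056,-0.0055,0],[0,0,0.55],1]])

```text
clock: 3.93
eef_pos: [460.8, 12.9, 164.5]
tcp_rot: [3.139, 0.0, -1.051]
contact_force: [-0.1, -1.4, 0.4]
opening: 1.0
```

```bash
python3 - <<'E'
from h import *
s=st()
c,im=grab('wrist','w4.png')
import pickle; pickle.dump((c,im,s),open('w4.pkl','wb'))
cv2.imwrite('pics/r4.png',rect(c,im,(461,13),18))
r=rect(c,im,(460.6,12.8),52,20,16); 
cv2.circle(r,(320,320),int(9*16),(0,0,255),1); cv2.imwrite('pics/r4b.png',r)
st()
E
```

```text
t3.93 pos [460.8  12.9 164.5] rot [ 3.139  0.    -1.051] F [-0.1 -1.4  0.4] T [ 0.   -0.01 -0.01] op 1.000 q [ 0.03  0.22  2.06 -0.    0.87  1.08]
t3.98 pos [460.8  12.9 164.5] rot [ 3.139  0.    -1.058] F [ 0.7 -0.4 -0.2] T [ 0.08 -0.03 -0.01] op 0.999 q [ 0.03  0.22  2.06 -0.    0.87  1.08]
```

View pics/r4.png

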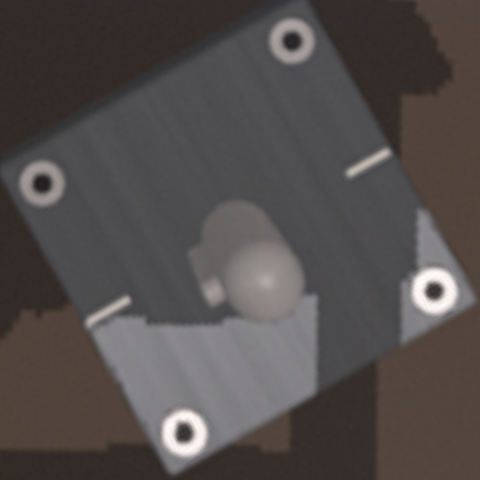

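View pics/r4b.png

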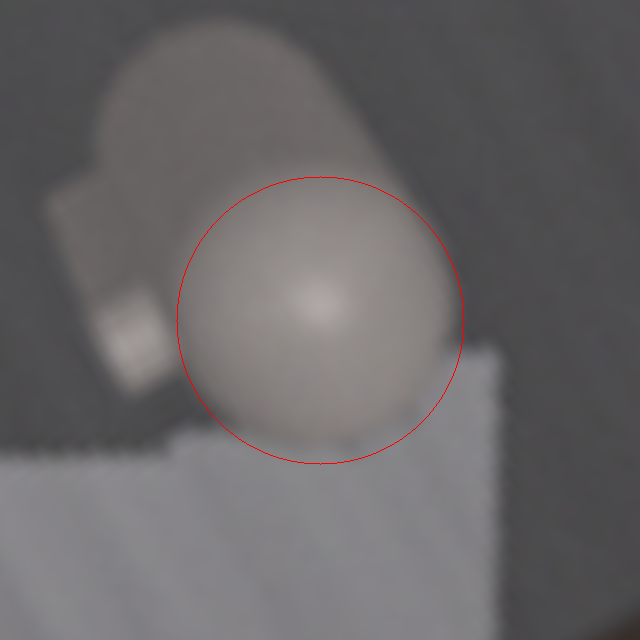

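```bash
python3 - <<'E'
from h import *
go([625.6,128.7,110],.052)
E
```

```text
t3.98 pos [460.8  12.9 164.5] rot [ 3.139  0.    -1.058] F [ 0.7 -0.4 -0.2] T [ 0.08 -0.03 -0.01] op 0.999 q [ 0.03  0.22  2.06 -0.    0.87  1.08]
shift [-0.0201 -0.2005  0.0539] turn [ 0.002  0.002 -1.11 ] rows 5.002787546134749 8.88372325625074
```

Call:
send_rows(plan=[[[-0.004,-0.04,0],[0,0,-0.12],1],[[-0.008,-0.08,0.01],[0,0,-0.24],1],[[-0.012,-0.12,0.02],[0,0,-0.36],1],[[-0.016,-0.16,0.03],[0,0,-0.48],1],[[-0.02,-0.2,0.03],[0,0,-0.6],1]])

```text
clock: 4.4
eef_pos: [625.6, 129.6, 132.1]
tcp_rot: [3.138, 0.004, -0.447]
contact_force: [0.3, -0.3, 0.4]
opening: 0.994
```

```bash
python3 - <<'E'
from h import *
go([625.6,128.7,85],.052)
E
```

```text
t4.40 pos [625.6 129.6 132.1] rot [ 3.138  0.004 -0.447] F [ 0.3 -0.3  0.4] T [0.03 0.03 0.01] op 0.994 q [ 0.2   0.51  1.69 -0.    0.95  0.65]
shift [0.0006 0.0007 0.0471] turn [ 0.003  0.004 -0.499] rows 1.1287633147036034 3.990000048730679
```

Call:
send_rows(plan=[[[0.0006,0.0007,0.02],[0.003,0.004,-0.12],1],[[0.0006,0.0007,0.03],[0.003,0.004,-0.24],1],[[0.0006,0.0007,0.04],[0.003,0.004,-0.37],1],[[0.0006,0.0007,0.047],[0.003,0.004,-0.499],1],[[0.0006,0.0007,0.047],[0.003,0.004,-0.499],1]])

```text
clock: 4.82
eef_pos: [624.6, 128.7, 83.5]
tcp_rot: [-3.141, 0.003, 0.063]
contact_force: [-0.7, 0.9, 0.8]
opening: 1.003
```

```bash
python3 - <<'E'
from h import *
go([625.6,128.7,43],.052)
E
```

```text
t4.82 pos [624.6 128.7  83.5] rot [-3.141e+00  3.000e-03  6.300e-02] F [-0.7  0.9  0.8] T [-0.01 -0.06 -0.03] op 1.003 q [0.2  0.57 1.72 0.   0.86 0.14]
shift [0.0011 0.0001 0.0405] turn [-0.     0.003  0.011] rows 0.9708177725349397 0.09251138171125446
```

Call:
send_rows(plan=[[[0.001,0,0.02],[0,0,0.011],1],[[0.001,0,0.035],[0,0.003,0.011],1],[[0.001,0,0.0405],[0,0.003,0.011],1],[[0.001,0,0.0405],[0,0.003,0.011],1],[[0.001,0,0.0405],[0,0.003,0.011],0]], squeeze=50)

```text
clock: 5.23
eef_pos: [625.8, 128.9, 43.5]
tcp_rot: [-3.141, -0.0, 0.052]
contact_force: [0.1, 0.7, 1.0]
opening: 0.884
```

Call:
send_rows(plan=[[[0,0,0],[0,0,0],-1],[[0,0,0],[0,0,0],-1],[[0,0,0],[0,0,0],-1],[[0,0,0],[0,0,0],-1],[[0,0,0],[0,0,0],-1]])

```text
clock: 5.65
eef_pos: [626.4, 129.0, 44.6]
tcp_rot: [-3.141, -0.002, 0.052]
contact_force: [-0.7, 0.8, 7.1]
opening: 0.386
```

```bash
python3 - <<'E'
from h import *
st(); c,im=grab('wrist','w5.png'); go([625.6,128.7,43],.052)
E
```

```text
t5.65 pos [626.4 129.   44.6] rot [-3.141e+00 -2.000e-03  5.200e-02] F [-0.7  0.8  7.1] T [-0.08  0.26 -0.02] op 0.386 q [0.2  0.62 1.73 0.   0.78 0.15]
t5.70 pos [626.4 129.   44.6] rot [-3.141e+00 -2.000e-03  5.200e-02] F [-0.3 -0.1  5.8] T [-0.04  0.2  -0.06] op 0.384 q [0.2  0.62 1.73 0.   0.78 0.15]
shift [-0.0008  0.0003  0.0016] turn [-0.001 -0.002 -0.   ] rows 0.044331862231656555 0.015530700241358664
```

View pics/w5.png

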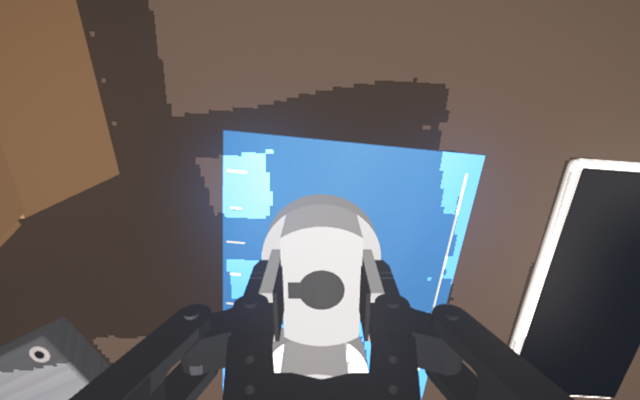

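```bash
python3 - <<'E'
from h import *
c,im=grab('wrist')
for z in (42,43,44):print(fit_hub(c,im,(626.4,129),np.pi/2+.05,z,'f5.png'))
go([626.4,129,120],.052)
E
```

```text
score 423.8 key 1.57 xy 627.3 129.0 th 1.622
score 364.8 key 0.00 xy 627.3 129.0 th 1.621
score 364.7 key 3.14 xy 627.3 129.0 th 1.621
score 364.5 key -1.57 xy 627.3 129.0 th 1.621
(np.float64(627.3465511533606), np.float64(129.01566014015103), np.float64(1.6218200968534087), 1.5707963267948966)
score 403.7 key 1.57 xy 627.3 129.7 th 1.623
score 344.7 key 3.14 xy 627.3 129.7 th 1.623
score 344.6 key 0.00 xy 627.3 129.7 th 1.623
score 344.4 key -1.57 xy 627.3 129.7 th 1.622
(np.float64(627.312078006491), np.float64(129.7154858178929), np.float64(1.6232935341671209), 1.5707963267948966)
score 368.2 key 1.57 xy 627.2 130.4 th 1.630
score 311.5 key 3.14 xy 627.2 130.4 th 1.632
score 311.1 key -1.57 xy 627.2 130.4 th 1.633
score 311.1 key 0.00 xy 627.2 130.4 th 1.633
(np.float64(627.2277990989232), np.float64(130.42500493388877), np.float64(1.6296871672096267), 1.5707963267948966)
t5.75 pos [626.5 129.   44.7] rot [-3.141e+00 -2.000e-03  5.200e-02] F [-0.4 -0.1  7.1] T [-0.06  0.15  0.02] op 0.386 q [0.2  0.62 1.73 0.   0.78 0.15]
shift [ 0.0001 -0.     -0.0753] turn [-0.001 -0.002 -0.   ] rows 1.8068314067813647 0.016027181995370583
```

View pics/f5.png

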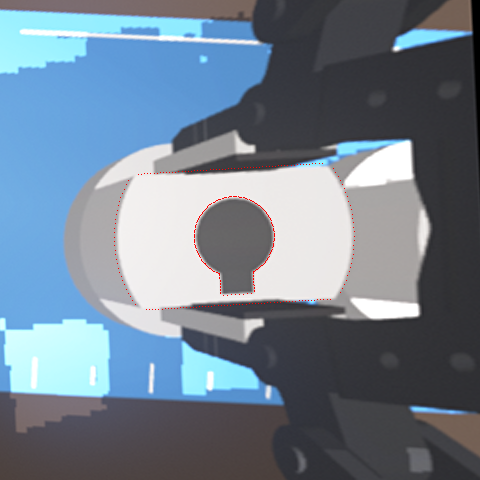

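Call:
send_rows(plan=[[[0,0,-0.03],[0,0,0],-1],[[0,0,-0.07],[0,0,0],-1],[[-0.03,0.03,-0.08],[0,0,0.12],-1],[[-0.06,0.06,-0.08],[0,0,0.24],-1],[[-0.09,0.09,-0.08],[0,0,0.36],-1]])

```text
clock: 6.17
eef_pos: [543.0, 36.4, 125.6]
tcp_rot: [-3.14, -0.004, -0.312]
contact_force: [0.5, -0.7, -2.3]
opening: 0.385
```

```bash
python3 - <<'E'
from h import *
go([461.25,14.1,125],-1.054)
E
```

```text
t6.17 pos [543.   36.4 125.6] rot [-3.14  -0.004 -0.312] F [ 0.5 -0.7 -2.3] T [-0.06 -0.02 -0.03] op 0.385 q [0.06 0.39 1.92 0.   0.83 0.38]
shift [-0.0709  0.0464  0.0002] turn [-0.003 -0.003  0.742] rows 2.0328088273557636 5.932608529873831
```

Call:
send_rows(plan=[[[-0.02,0.012,0],[0,0,0.12],-1],[[-0.04,0.024,0],[0,0,0.24],-1],[[-0.055,0.036,0],[0,0,0.36],-1],[[-0.0709,0.0464,0],[0,0,0.48],-1],[[-0.0709,0.0464,0],[-0.003,-0.003,0.6],-1]])

```text
clock: 6.58
eef_pos: [456.8, 13.3, 124.8]
tcp_rot: [3.138, 0.002, -0.919]
contact_force: [-0.6, -0.9, -2.7]
opening: 0.383
```

```bash
python3 - <<'E'
from h import *
go([461.25,14.1,112],-1.054)
E
```

```text
t6.58 pos [456.8  13.3 124.8] rot [ 3.138e+00  2.000e-03 -9.190e-01] F [-0.6 -0.9 -2.7] T [0.04 0.01 0.  ] op 0.383 q [ 0.03  0.28  2.09 -0.    0.78  0.95]
shift [ 0.0021 -0.0041  0.0128] turn [0.003 0.002 0.135] rows 0.3258900844980942 1.0801226223260947
```

Call:
send_rows(plan=[[[0.002,-0.004,0],[0.003,0.002,0.1],-1],[[0.002,-0.004,0.006],[0.003,0.002,0.135],-1],[[0.002,-0.004,0.0128],[0.003,0.002,0.135],-1],[[0.002,-0.004,0.0128],[0.003,0.002,0.135],-1],[[0.002,-0.004,0.0128],[0.003,0.002,0.135],-1]])

```text
clock: 7.0
eef_pos: [460.6, 14.1, 111.5]
tcp_rot: [3.14, 0.001, -1.052]
contact_force: [-0.2, -0.9, -1.6]
opening: 0.386
```

```bash
python3 - <<'E'
from h import *
go([461.25,14.1,97],-1.054)
c,im=grab('wrist','w6.png'); zoom(im,230,200,420,340,4,'z6.png')
E
```

```text
t7.00 pos [460.6  14.1 111.5] rot [ 3.140e+00  1.000e-03 -1.052e+00] F [-0.2 -0.9 -1.6] T [ 0.02  0.01 -0.02] op 0.386 q [ 0.03  0.3   2.09 -0.    0.74  1.08]
shift [ 0.0003 -0.0006  0.0145] turn [0.002 0.001 0.002] rows 0.3486768345846463 0.018548555989488902
```

View pics/z6.png

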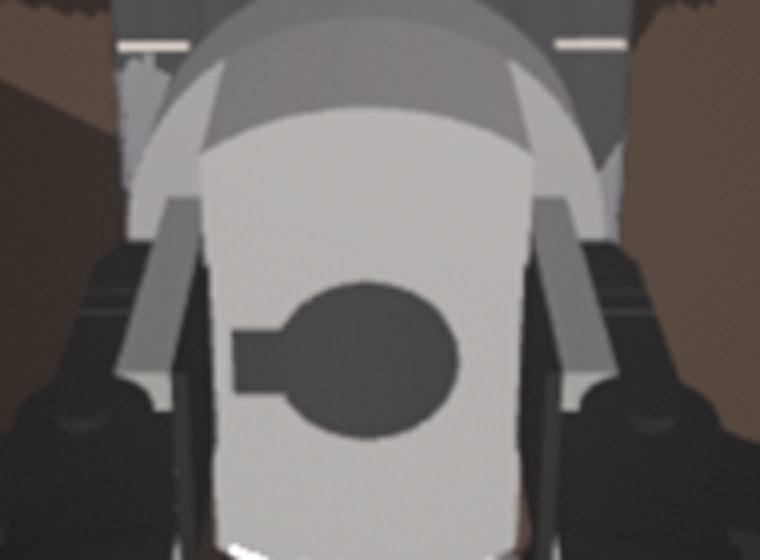

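Call:
send_rows(plan=[[[0.0006,-0.0006,0.003],[0.002,0.001,0],-1],[[0.0006,-0.0006,0.006],[0.002,0.001,0.002],-1],[[0.0006,-0.0006,0.009],[0.002,0.001,0.002],-1],[[0.0006,-0.0006,0.012],[0.002,0.001,0.002],-1],[[0.0006,-0.0006,0.0145],[0.002,0.001,0.002],-1]])

```text
clock: 7.47
eef_pos: [461.6, 13.9, 96.9]
tcp_rot: [-3.141, -0.001, -1.055]
contact_force: [-0.5, 0.2, -1.1]
opening: 0.386
```

```bash
python3 - <<'E'
from h import *
go([461.25,14.1,85],-1.054)
c,im=grab('wrist','w6.png'); zoom(im,230,200,420,340,4,'z7.png')
E
```

```text
t7.47 pos [461.6  13.9  96.9] rot [-3.141e+00 -1.000e-03 -1.055e+00] F [-0.5  0.2 -1.1] T [-0.07  0.    0.04] op 0.386 q [ 0.03  0.33  2.1  -0.    0.71  1.08]
shift [-0.0003  0.0002  0.0119] turn [-0.001 -0.001 -0.001] rows 0.28441142509380635 0.007729187232080838
```

View pics/z7.png

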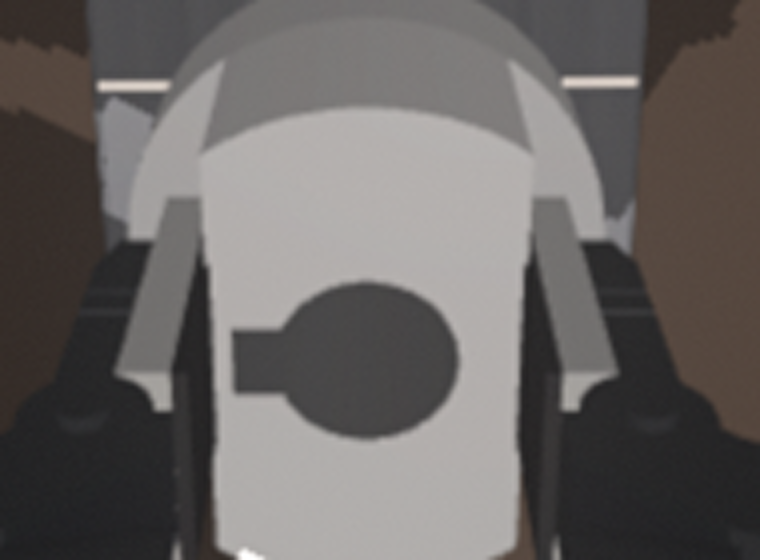

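Call:
send_rows(plan=[[[0,0,0.003],[0,0,0],-1],[[0,0,0.006],[0,0,0],-1],[[0,0,0.009],[0,0,0],-1],[[0,0,0.012],[0,0,0],-1],[[0,0,0.016],[0,0,0],-1]])

```text
clock: 7.93
eef_pos: [461.4, 13.9, 80.3]
tcp_rot: [-3.141, -0.0, -1.055]
contact_force: [-0.6, -0.1, -2.2]
opening: 0.389
```

Call:
send_rows(plan=[[[0,0,0.003],[0,0,0],-1],[[0,0,0.006],[0,0,0],-1],[[0,0,0.009],[0,0,0],-1],[[0,0,0.012],[0,0,0],-1],[[0,0,0.014],[0,0,0],-1]])

```text
clock: 8.35
eef_pos: [461.4, 13.9, 65.9]
tcp_rot: [-3.142, -0.0, -1.055]
contact_force: [0.3, 0.2, -2.4]
opening: 0.391
```

Call:
send_rows(plan=[[[0,0,0.001],[0,0,0],-1],[[0,0,0.002],[0,0,0],-1],[[0,0,0.003],[0,0,0],-1],[[0,0,0.004],[0,0,0],-1],[[0,0,0.004],[0,0,0],-1]])

```text
clock: 8.77
eef_pos: [461.4, 13.9, 62.6]
tcp_rot: [-3.141, -0.0, -1.055]
contact_force: [-3.4, 0.0, 10.3]
opening: 0.387
```

Call:
send_rows(plan=[[[0,0,0.001],[0,0,0],-1],[[0,0,0.001],[0,0,0],-1],[[0,0,0.001],[0,0,0],-1],[[0,0,0.001],[0,0,0],-1],[[0,0,0.001],[0,0,0],-1]])

```text
clock: 9.18
eef_pos: [461.4, 13.9, 62.6]
tcp_rot: [-3.141, -0.0, -1.055]
contact_force: [-4.5, 0.1, 16.0]
opening: 0.387
```

```bash
python3 - <<'E'
from h import *
st(); c,im=grab('wrist','w8.png')
e=[-3.14159,0,0]
c2,im2=grab('scene','s8.png'); zoom(im2,240,160,400,260,4,'s8z.png')
E
```

```text
t9.18 pos [461.4  13.9  62.6] rot [-3.141 -0.    -1.055] F [-4.5  0.1 16. ] T [-0.01  0.83  0.02] op 0.387 q [ 0.03  0.4   2.12 -0.    0.63  1.08]
```

View pics/w8.png

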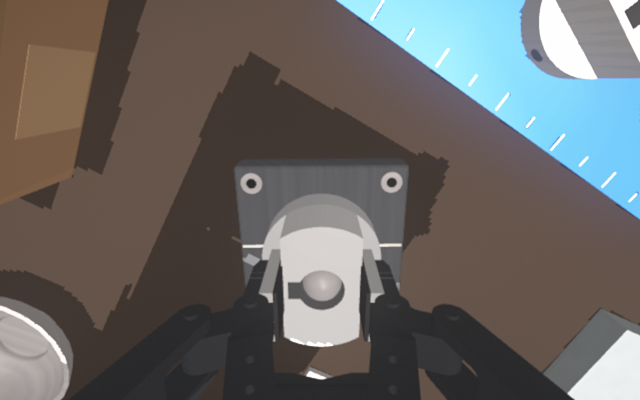

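View pics/s8z.png

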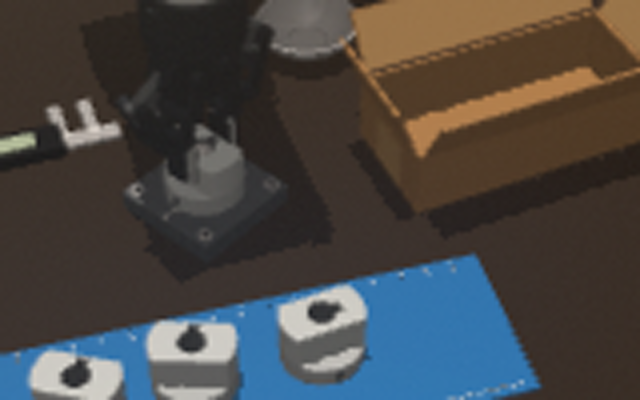

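Call:
send_rows(plan=[[[0,0,-0.01],[0,0,0],-1],[[0,0,-0.03],[0,0,0],-1],[[0,0,-0.06],[0,0,0],-1],[[0,0,-0.1],[0,0,0],-1],[[0,0,-0.12],[0,0,0.1],-1]])

```text
clock: 9.7
eef_pos: [462.5, 14.0, 186.1]
tcp_rot: [-3.138, -0.002, -1.153]
contact_force: [2.5, 0.4, -1.3]
opening: 0.386
```

```bash
python3 - <<'E'
from h import *
go([456,-190,200],-.0)
im=cv2.imread('pics/top0.png'); zoom(im,400,195,505,260,7,'tt.png'); zoom(im,195,185,320,275,6,'tc.png')
E
```

```text
t9.70 pos [462.5  14.  186.1] rot [-3.138e+00 -2.000e-03 -1.153e+00] F [ 2.5  0.4 -1.3] T [-0.03 -0.05  0.04] op 0.386 q [ 0.03  0.18  2.04 -0.    0.92  1.18]
shift [ 0.1838  0.0887 -0.0139] turn [-0.002 -0.004 -1.153] rows 4.905203871730408 9.22538930988118
```

View pics/tt.png

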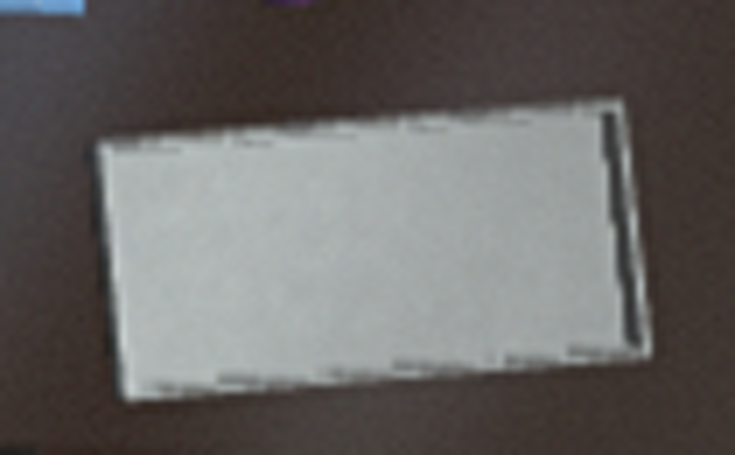

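View pics/tc.png

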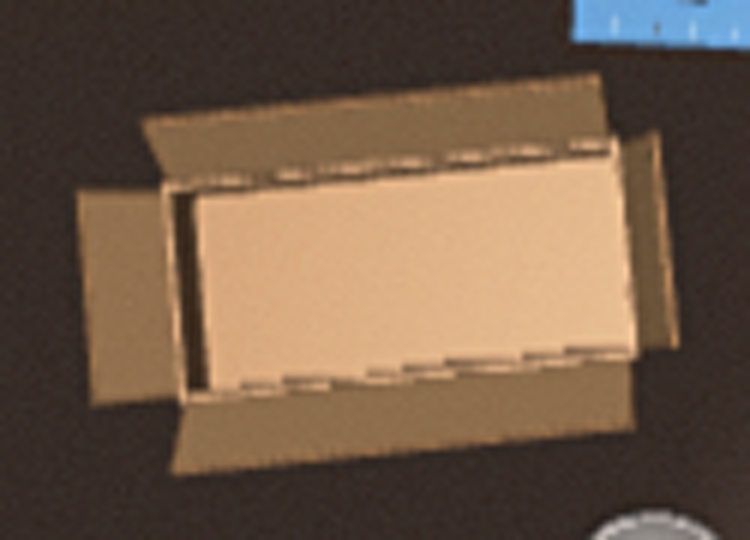

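```bash
python3 - <<'E'
from h import *
c=cam('top')
for n,z,s,o,P in [('tray',20,7,(400,195),[(98,140),(622,100),(650,355),(125,398)]),('carton',58,6,(195,185),[(165,185),(615,140),(635,358),(183,400)])]:
    W=np.array([pix2w(c,(p[0]/s+o[0],p[1]/s+o[1]),z)[:2] for p in P]); m=W.mean(0)
    ax=(W[0]-W[1]+W[3]-W[2])/2; print(n,np.round(W),np.round(m,1),'yaw',np.arctan2(ax[1],ax[0])-np.pi/2,'len',np.linalg.norm(ax),np.linalg.norm(W[0]-W[3]+W[1]-W[2])/2)
    th=np.arctan2(ax[1],ax[0])-np.pi/2; u=ax/np.linalg.norm(ax)
    for k in (-70,0,70): print(k,np.round(m+k*u,1))
E
```

```text
tray [[ 502. -176.]
 [ 518. -395.]
 [ 412. -403.]
 [ 395. -185.]] [ 456.6 -289.7] yaw 0.07402566245151587 len 219.57982922413407 106.62974388109926
-70 [ 461.8 -359.5]
0 [ 456.6 -289.7]
70 [ 451.5 -219.9]
carton [[499. 371.]
 [520. 161.]
 [418. 152.]
 [399. 362.]] [458.9 261.4] yaw 0.09200122190547577 len 211.0735714543303 101.5270363600352
-70 [465.3 191.7]
0 [458.9 261.4]
70 [452.5 331.1]
```

```bash
python3 - <<'E'
from h import *
go([461.5,-359,110],.07)
E
```

```text
t9.70 pos [462.5  14.  186.1] rot [-3.138e+00 -2.000e-03 -1.153e+00] F [ 2.5  0.4 -1.3] T [-0.03 -0.05  0.04] op 0.386 q [ 0.03  0.18  2.04 -0.    0.92  1.18]
shift [0.3404 0.1525 0.0761] turn [-0.002 -0.004 -1.223] rows 9.12820889154746 9.785385923072834
```

Call:
send_rows(plan=[[[0.035,0.015,0],[0,0,-0.12],-1],[[0.07,0.031,0.01],[0,0,-0.24],-1],[[0.105,0.047,0.02],[0,0,-0.36],-1],[[0.14,0.062,0.03],[0,0,-0.48],-1],[[0.18,0.08,0.035],[0,0,-0.6],-1]])

```text
clock: 10.12
eef_pos: [462.3, -163.8, 153.7]
tcp_rot: [-3.139, -0.003, -0.602]
contact_force: [0.4, 1.1, -2.1]
opening: 0.387
```

```bash
python3 - <<'E'
from h import *
go([461.5,-359,90],.07)
E
```

```text
t10.12 pos [ 462.3 -163.8  153.7] rot [-3.139e+00 -3.000e-03 -6.020e-01] F [ 0.4  1.1 -2.1] T [0.01 0.02 0.02] op 0.387 q [-0.34  0.27  2.01  0.    0.86  0.26]
shift [0.1097 0.1615 0.0637] turn [-0.001 -0.004 -0.672] rows 4.92477275865403 5.375582668806816
```

Call:
send_rows(plan=[[[0.022,0.032,0.01],[0,0,-0.12],-1],[[0.044,0.065,0.02],[0,0,-0.24],-1],[[0.066,0.097,0.03],[0,0,-0.36],-1],[[0.088,0.13,0.045],[0,0,-0.48],-1],[[0.1097,0.1615,0.06],[0,-0.004,-0.6],-1]])

```text
clock: 10.53
eef_pos: [461.2, -354.5, 95.9]
tcp_rot: [-3.141, -0.001, -0.004]
contact_force: [1.1, 0.1, -2.0]
opening: 0.382
```

```bash
python3 - <<'E'
from h import *
go([461.5,-359,49],.07)
E
```

```text
t10.53 pos [ 461.2 -354.5   95.9] rot [-3.141e+00 -1.000e-03 -4.000e-03] F [ 1.1  0.1 -2. ] T [ 0.03 -0.07 -0.02] op 0.382 q [-0.66  0.48  1.85  0.    0.81 -0.66]
shift [0.0002 0.0045 0.0469] turn [-0.001 -0.001 -0.074] rows 1.1309689128858689 0.5952487837815891
```

Call:
send_rows(plan=[[[0,0.004,0.015],[0,0,-0.07],-1],[[0,0.004,0.03],[0,0,-0.074],-1],[[0,0.0045,0.04],[0,0,-0.074],-1],[[0,0.0045,0.045],[0,0,-0.074],-1],[[0,0.0045,0.048],[0,0,-0.074],-1]])

```text
clock: 10.95
eef_pos: [460.8, -358.3, 47.5]
tcp_rot: [-3.14, 0.0, 0.069]
contact_force: [-13.0, 6.4, 38.0]
opening: 0.381
```

Call:
send_rows(plan=[[[0,0,-0.0005],[0,0,0],-1],[[0,0,-0.0005],[0,0,0],0.3],[[0,0,-0.0005],[0,0,0],0.3],[[0,0,-0.001],[0,0,0],0.3],[[0,0,-0.01],[0,0,0],0.3]])

```text
clock: 11.37
eef_pos: [460.4, -357.7, 57.1]
tcp_rot: [-3.139, 0.001, 0.07]
contact_force: [-0.2, -0.6, -0.4]
opening: 0.647
```

Call:
send_rows(plan=[[[0,0,-0.02],[0,0,0],0.4],[[0,0,-0.06],[0,0,0],1],[[0,0,-0.1],[0,0,0],1],[[0,-0.04,-0.12],[0,0,0],1],[[0,-0.08,-0.12],[0,0,0],1]])

```text
clock: 11.78
eef_pos: [457.9, -281.6, 182.9]
tcp_rot: [3.138, -0.007, 0.067]
contact_force: [1.7, 0.4, -0.4]
opening: 1.002
```

```bash
python3 - <<'E'
from h import *
c,im=grab('wrist','w9.png')
go([628,46,165],0)
grab('top','t9.png')
E
```

```text
t11.83 pos [ 454.5 -273.3  180.3] rot [-3.138e+00 -1.000e-03  6.800e-02] F [-2.3  5.9 -0.8] T [ 0.19  0.04 -0.03] op 1.005 q [-0.55  0.29  1.9   0.    0.95 -0.62]
shift [ 0.1948 -0.3067  0.0167] turn [-0.004 -0.001  0.068] rows 8.721202837902755 0.5456394154145124
```

View pics/w9.png

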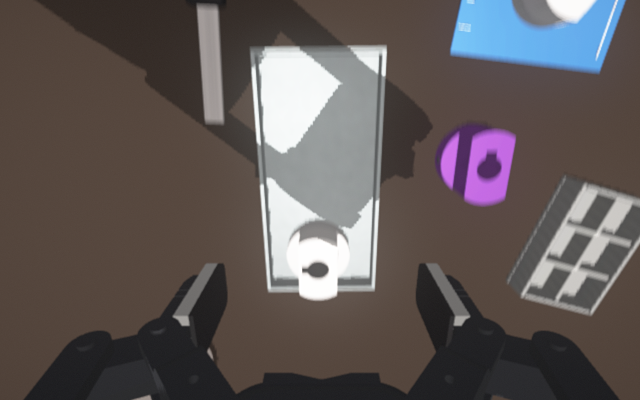

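View pics/t9.png

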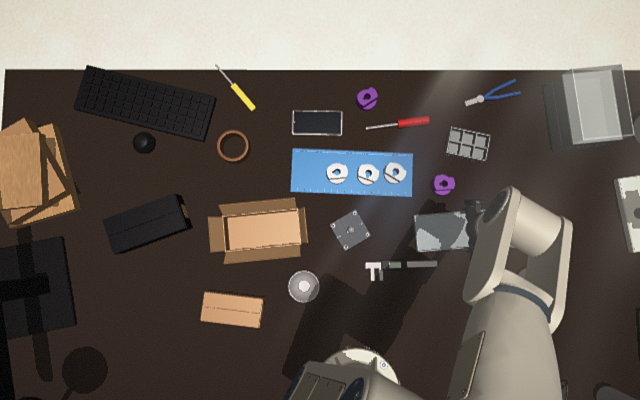

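Call:
send_rows(plan=[[[0.023,-0.036,0.002],[0,0,0],1],[[0.046,-0.072,0.004],[0,0,0],1],[[0.07,-0.11,0.006],[0,0,0],1],[[0.093,-0.146,0.008],[0,0,0],1],[[0.116,-0.183,0.01],[0,0,0],1]])

```text
clock: 12.3
eef_pos: [552.5, -93.2, 171.2]
tcp_rot: [-3.139, -0.001, 0.071]
contact_force: [0.4, -0.5, 0.6]
opening: 0.996
```

```bash
python3 - <<'E'
from h import *
go([626,50,165],0.05)
E
```

```text
t12.30 pos [552.5 -93.2 171.2] rot [-3.139e+00 -1.000e-03  7.100e-02] F [ 0.4 -0.5  0.6] T [ 0.   -0.04  0.02] op 0.996 q [-0.17  0.35  1.85  0.    0.95 -0.24]
shift [ 0.0835 -0.1376  0.0067] turn [-0.003 -0.001  0.021] rows 3.8635896340850198 0.17111830305746129
```

Call:
send_rows(plan=[[[0.025,-0.04,0.002],[0,0,0],1],[[0.048,-0.08,0.004],[0,0,0],1],[[0.07,-0.115,0.006],[0,0,0.02],1],[[0.0835,-0.1376,0.006],[-0.003,-0.001,0.02],1],[[0.0835,-0.1376,0.006],[-0.003,-0.001,0.02],1]])

```text
clock: 12.72
eef_pos: [629.1, 55.6, 166.4]
tcp_rot: [-3.14, -0.003, 0.055]
contact_force: [0.2, 0.1, 0.2]
opening: 0.999
```

```bash
cat >> h.py <<'E'
def hubpick(xy,f,th=np.pi/2,z=42):
    s0=st(); c,im=grab('wrist',f); r=fit_hub(c,im,xy,th,z,'f_'+f); st(); print(np.round(r,3))
E
python3 - <<'E'
from h import *
hubpick((626,50),'w10.png')
E
```

```text
t12.72 pos [629.1  55.6 166.4] rot [-3.14e+00 -3.00e-03  5.50e-02] F [0.2 0.1 0.2] T [-0.01  0.04  0.01] op 0.999 q [0.09 0.45 1.7  0.   0.99 0.03]
score 234.9 key 0.00 xy 628.4 51.3 th 1.654
score 198.8 key 1.57 xy 628.5 51.3 th 1.651
score 198.5 key 3.14 xy 628.4 51.4 th 1.652
score 198.2 key -1.57 xy 628.3 51.3 th 1.654
t12.77 pos [627.5  53.1 166.1] rot [-3.141e+00 -1.000e-03  5.500e-02] F [-0.4 -0.6 -0.9] T [-0.04  0.02  0.01] op 1.000 q [0.08 0.45 1.7  0.   0.99 0.03]
[628.393  51.259   1.654   0.   ]
```

View pics/f_w10.png

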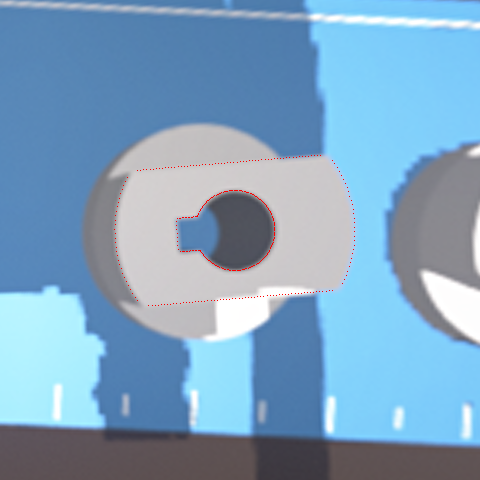

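```bash
python3 - <<'E'
from h import *
hubpick((628,51),'w11.png')
hubpick((628,51),'w11.png')
E
```

```text
t12.77 pos [627.5  53.1 166.1] rot [-3.141e+00 -1.000e-03  5.500e-02] F [-0.4 -0.6 -0.9] T [-0.04  0.02  0.01] op 1.000 q [0.08 0.45 1.7  0.   0.99 0.03]
score 235.3 key 0.00 xy 628.5 51.3 th 1.660
score 199.8 key 1.57 xy 628.6 51.4 th 1.656
score 199.3 key 3.14 xy 628.5 51.4 th 1.656
score 198.8 key -1.57 xy 628.5 51.3 th 1.657
t12.82 pos [626.4  51.3 165.8] rot [ 3.141 -0.     0.054] F [-0.2 -1.1  0.5] T [-0.    0.05 -0.03] op 1.002 q [ 0.08  0.45  1.7  -0.    0.99  0.03]
[628.464  51.296   1.66    0.   ]
t12.82 pos [626.4  51.3 165.8] rot [ 3.141 -0.     0.054] F [-0.2 -1.1  0.5] T [-0.    0.05 -0.03] op 1.002 q [ 0.08  0.45  1.7  -0.    0.99  0.03]
score 238.1 key 0.00 xy 628.5 51.4 th 1.661
score 201.9 key 1.57 xy 628.6 51.4 th 1.657
score 201.2 key 3.14 xy 628.5 51.5 th 1.658
score 200.8 key -1.57 xy 628.5 51.4 th 1.659
t12.87 pos [625.8  50.1 165.7] rot [3.141e+00 1.000e-03 5.300e-02] F [-0.2 -1.3 -0.1] T [ 0.03 -0.03  0.  ] op 1.003 q [ 0.08  0.45  1.7  -0.    0.99  0.03]
[628.506  51.351   1.661   0.   ]
```

```bash
python3 - <<'E'
from h import *
go([627.8,51.7,44],.087)
E
```

```text
t12.87 pos [625.8  50.1 165.7] rot [3.141e+00 1.000e-03 5.300e-02] F [-0.2 -1.3 -0.1] T [ 0.03 -0.03  0.  ] op 1.003 q [ 0.08  0.45  1.7  -0.    0.99  0.03]
shift [ 0.0022 -0.0016  0.1217] turn [ 0.001  0.001 -0.034] rows 2.9202029134513947 0.27580590789533466
```

Call:
send_rows(plan=[[[0.0022,-0.0016,0.03],[0,0,-0.034],1],[[0.0022,-0.0016,0.06],[0,0,-0.034],1],[[0.0022,-0.0016,0.085],[0,0,-0.034],1],[[0.0022,-0.0016,0.1],[0,0,-0.034],1],[[0.0022,-0.0016,0.105],[0,0,-0.034],1]])

```text
clock: 13.28
eef_pos: [625.5, 49.8, 58.3]
tcp_rot: [3.141, 0.005, 0.085]
contact_force: [-1.4, 0.5, 0.7]
opening: 1.007
```

```bash
python3 - <<'E'
from h import *
go([627.8,51.7,44],.087)
E
```

```text
t13.28 pos [625.5  49.8  58.3] rot [3.141 0.005 0.085] F [-1.4  0.5  0.7] T [ 0.03  0.01 -0.02] op 1.007 q [ 0.08  0.59  1.75 -0.    0.8  -0.01]
shift [ 0.0026 -0.0017  0.0143] turn [ 0.001  0.005 -0.002] rows 0.35086606865967385 0.04480740492948242
```

Call:
send_rows(plan=[[[0.0026,-0.0017,0.007],[0.001,0.005,-0.002],1],[[0.0026,-0.0017,0.0143],[0.001,0.005,-0.002],1],[[0.0026,-0.0017,0.0143],[0.001,0.005,-0.002],1],[[0.0026,-0.0017,0.0143],[0.001,0.005,-0.002],0.2],[[0.0026,-0.0017,0.0143],[0.001,0.005,-0.002],-0.2]])

```text
clock: 13.7
eef_pos: [628.4, 51.7, 44.8]
tcp_rot: [-3.141, -0.001, 0.087]
contact_force: [-0.2, 0.4, -0.5]
opening: 0.75
```

Call:
send_rows(plan=[[[0,0,0],[0,0,0],-1],[[0,0,0],[0,0,0],-1],[[0,0,0],[0,0,0],-1],[[0,0,0],[0,0,0],-1],[[0,0,0],[0,0,0],-1]])

```text
clock: 14.12
eef_pos: [628.9, 51.8, 45.8]
tcp_rot: [-3.141, -0.002, 0.087]
contact_force: [-1.4, 0.2, 6.9]
opening: 0.386
```

```bash
python3 - <<'E'
from h import *
hubpick((628,51.5),'w12.png',1.657)
E
```

```text
t14.12 pos [628.9  51.8  45.8] rot [-3.141e+00 -2.000e-03  8.700e-02] F [-1.4  0.2  6.9] T [-0.07  0.21  0.01] op 0.386 q [ 0.08  0.61  1.75  0.    0.78 -0.01]
score 381.5 key 0.00 xy 629.8 51.9 th 1.655
score 329.2 key 1.57 xy 629.9 51.9 th 1.656
score 329.1 key -1.57 xy 629.8 51.9 th 1.655
score 328.9 key 3.14 xy 629.8 52.0 th 1.655
t14.17 pos [628.9  51.8  45.8] rot [-3.141e+00 -2.000e-03  8.700e-02] F [-1.7 -0.8  5.6] T [-0.05  0.28  0.02] op 0.384 q [ 0.08  0.61  1.75  0.    0.78 -0.01]
[629.832  51.922   1.655   0.   ]
```

```bash
python3 - <<'E'
from h import *
go([461.4,13.9,120],.518)
E
```

```text
t14.17 pos [628.9  51.8  45.8] rot [-3.141e+00 -2.000e-03  8.700e-02] F [-1.7 -0.8  5.6] T [-0.05  0.28  0.02] op 0.384 q [ 0.08  0.61  1.75  0.    0.78 -0.01]
shift [-0.17    0.0232 -0.0746] turn [ 0.    -0.002 -0.431] rows 4.486859277404831 3.4492656780732855
```

Call:
send_rows(plan=[[[0,0,-0.03],[0,0,0],-1],[[0,0,-0.065],[0,0,0],-1],[[-0.035,0.005,-0.076],[0,0,-0.12],-1],[[-0.075,0.01,-0.076],[0,0,-0.24],-1],[[-0.115,0.016,-0.076],[0,0,-0.36],-1]])

```text
clock: 14.58
eef_pos: [515.1, 25.8, 122.5]
tcp_rot: [3.14, -0.005, 0.453]
contact_force: [0.3, -0.3, -3.1]
opening: 0.385
```

```bash
python3 - <<'E'
from h import *
go([461.4,13.9,114],.518)
E
```

```text
t14.58 pos [515.1  25.8 122.5] rot [ 3.14  -0.005  0.453] F [ 0.3 -0.3 -3.1] T [ 0.03 -0.01  0.05] op 0.385 q [ 0.05  0.35  1.98  0.    0.8  -0.41]
shift [-0.0535 -0.0128  0.0082] turn [ 0.002 -0.004 -0.065] rows 1.3339353269014942 0.5189792996189989
```

Call:
send_rows(plan=[[[-0.025,-0.006,0],[0,0,-0.06],-1],[[-0.045,-0.01,0.003],[0,0,-0.06],-1],[[-0.0535,-0.0128,0.006],[0.002,-0.004,-0.065],-1],[[-0.0535,-0.0128,0.008],[0.002,-0.004,-0.065],-1],[[-0.0535,-0.0128,0.008],[0.002,-0.004,-0.065],-1]])

```text
clock: 15.0
eef_pos: [462.3, 14.1, 114.2]
tcp_rot: [3.141, -0.001, 0.518]
contact_force: [-0.1, -0.3, -2.2]
opening: 0.386
```

```bash
python3 - <<'E'
from h import *
go([461.4,13.9,97],.518)
c,im=grab('wrist','w13.png'); zoom(im,220,130,420,330,3.5,'z13.png')
go([461.4,13.9,97],.518)
E
```

```text
t15.00 pos [462.3  14.1 114.2] rot [ 3.141e+00 -1.000e-03  5.180e-01] F [-0.1 -0.3 -2.2] T [-0.01  0.01  0.02] op 0.386 q [ 0.03  0.3   2.09  0.    0.75 -0.49]
shift [-0.0009 -0.0003  0.0172] turn [ 0.    -0.001 -0.   ] rows 0.41240992731632375 0.010693295419124355
t15.05 pos [463.   14.2 114.3] rot [ 3.141e+00 -2.000e-03  5.180e-01] F [ 0.5  0.2 -0.8] T [ 0.01 -0.01 -0.02] op 0.385 q [ 0.03  0.3   2.09  0.    0.75 -0.49]
shift [-0.0016 -0.0006  0.0173] turn [ 0.    -0.002  0.   ] rows 0.41780948631286763 0.015224662380259463
```

View pics/z13.png

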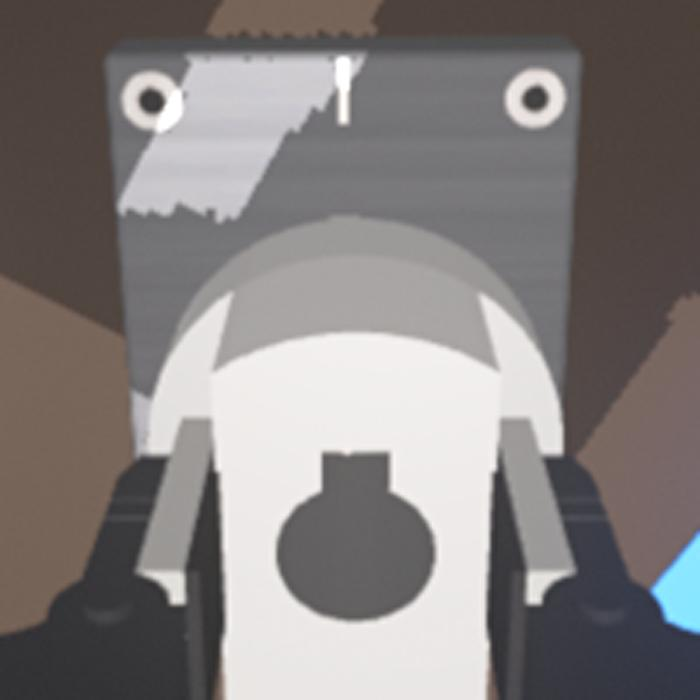

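Call:
send_rows(plan=[[[-0.0017,-0.0006,0],[0,-0.002,0],-1],[[-0.0017,-0.0006,0.003],[0,-0.002,0],-1],[[-0.0017,-0.0006,0.007],[0,-0.002,0],-1],[[-0.0017,-0.0006,0.01],[0,-0.002,0],-1],[[-0.0017,-0.0006,0.012],[0,-0.002,0],-1]])

```text
clock: 15.47
eef_pos: [461.2, 13.9, 101.7]
tcp_rot: [3.142, 0.001, 0.518]
contact_force: [-0.9, 0.8, -1.9]
opening: 0.386
```

```bash
python3 - <<'E'
from h import *
c,im=grab('wrist','w13.png'); zoom(im,220,130,420,330,3.5,'z13.png')
go([461.4,13.9,87],.518)
E
```

```text
t15.52 pos [461.   13.9 101.5] rot [-3.141e+00  1.000e-03  5.180e-01] F [ 0.7 -0.1 -3. ] T [-0.03  0.02  0.05] op 0.386 q [ 0.03  0.32  2.1  -0.    0.72 -0.49]
shift [0.0004 0.0002 0.0145] turn [-0.     0.001 -0.   ] rows 0.3478798909406798 0.00899545627043633
```

View pics/z13.png

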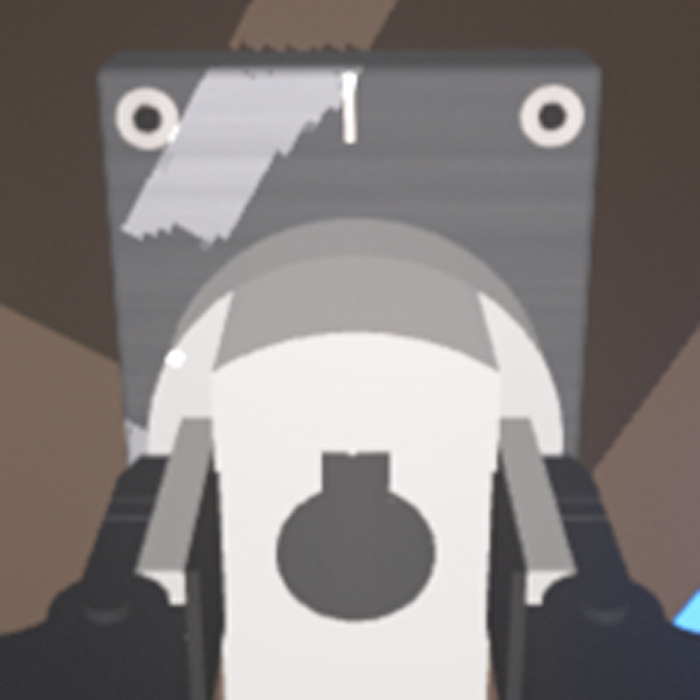

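Call:
send_rows(plan=[[[-0.0001,0.0002,0.003],[0,0.001,0],-1],[[-0.0001,0.0002,0.006],[0,0.001,0],-1],[[-0.0001,0.0002,0.009],[0,0.001,0],-1],[[-0.0001,0.0002,0.012],[0,0.001,0],-1],[[-0.0001,0.0002,0.015],[0,0.001,0],-1]])

```text
clock: 15.93
eef_pos: [460.9, 13.6, 86.2]
tcp_rot: [-3.141, 0.0, 0.518]
contact_force: [0.2, 0.3, -2.3]
opening: 0.386
```

```bash
python3 - <<'E'
from h import *
go([461.4,13.9,80],.518)
E
```

```text
t15.93 pos [460.9  13.6  86.2] rot [-3.141  0.     0.518] F [ 0.2  0.3 -2.3] T [ 0.    0.01 -0.01] op 0.386 q [ 0.03  0.35  2.11  0.    0.68 -0.49]
shift [ 0.0005 -0.      0.0062] turn [-0.  0. -0.] rows 0.14913123524180605 0.0014146978338677816
```

Call:
send_rows(plan=[[[0.0002,0,0.004],[0,0,0],-1],[[0.0002,0,0.008],[0,0,0],-1],[[0.0002,0,0.012],[0,0,0],-1],[[0.0002,0,0.016],[0,0,0],-1],[[0.0002,0,0.019],[0,0,0],-1]])

```text
clock: 16.35
eef_pos: [461.0, 13.7, 66.7]
tcp_rot: [-3.141, 0.0, 0.518]
contact_force: [-0.3, 0.1, -1.9]
opening: 0.387
```

Call:
send_rows(plan=[[[0,0,0.0015],[0,0,0],-1],[[0,0,0.003],[0,0,0],-1],[[0,0,0.0045],[0,0,0],-1],[[0,0,0.0055],[0,0,0],-1],[[0,0,0.0055],[0,0,0],-1]])

```text
clock: 16.77
eef_pos: [460.9, 13.7, 63.6]
tcp_rot: [-3.141, 0.001, 0.518]
contact_force: [-13.8, -0.6, 47.0]
opening: 0.387
```

Call:
send_rows(plan=[[[0,0,-0.0005],[0,0,0],-1],[[0,0,-0.0005],[0,0,0],-1],[[0,0,-0.0005],[0,0,0],-1],[[0,0,-0.0005],[0,0,0],-1],[[0,0,-0.0005],[0,0,0],-1]])

```text
clock: 17.18
eef_pos: [460.8, 13.7, 63.8]
tcp_rot: [-3.141, 0.001, 0.518]
contact_force: [-0.8, 0.1, -0.2]
opening: 0.385
```

```bash
python3 - <<'E'
from h import *
st(); c,im=grab('wrist','w14.png'); st()
for z in (18,): print(w2pix(c,(461.2,13.8,z)))
E
```

```text
t17.18 pos [460.8  13.7  63.8] rot [-3.141e+00  1.000e-03  5.180e-01] F [-0.8  0.1 -0.2] T [ 0.   -0.02  0.02] op 0.385 q [ 0.03  0.39  2.12  0.    0.63 -0.49]
t17.23 pos [460.8  13.7  63.9] rot [-3.141e+00  1.000e-03  5.180e-01] F [ 0.1 -0.2 -0.3] T [0.02 0.01 0.  ] op 0.387 q [ 0.03  0.39  2.12  0.    0.63 -0.49]
[320.32165159 242.71039254]
```

View pics/w14.png

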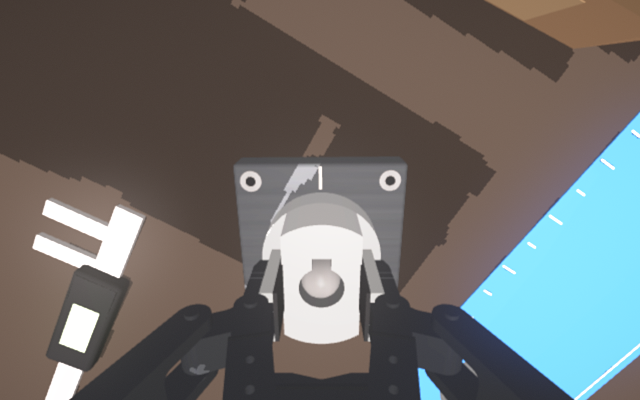

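Call:
send_rows(plan=[[[0,0,-0.02],[0,0,0],-1],[[0,0,-0.055],[0,0,0],-1],[[0,0,-0.09],[0,0,-0.1],-1],[[0,0,-0.12],[0,0,-0.22],-1],[[0,0,-0.125],[0,0,-0.34],-1]])

```text
clock: 17.65
eef_pos: [463.4, 13.8, 193.3]
tcp_rot: [3.138, -0.004, 0.864]
contact_force: [1.1, -0.3, -3.1]
opening: 0.388
```

```bash
python3 - <<'E'
from h import *
go([458.9,261.4,170],1.663)
E
```

```text
t17.65 pos [463.4  13.8 193.3] rot [ 3.138 -0.004  0.864] F [ 1.1 -0.3 -3.1] T [ 0.03 -0.03  0.01] op 0.388 q [ 0.03  0.17  2.03  0.    0.93 -0.84]
shift [ 0.1852 -0.1644  0.0233] turn [ 0.005 -0.002 -0.799] rows 5.9654202016862925 6.394584486820253
```

Call:
send_rows(plan=[[[0.03,-0.027,0],[0,0,-0.12],-1],[[0.06,-0.054,0.005],[0,0,-0.24],-1],[[0.09,-0.08,0.01],[0,0,-0.36],-1],[[0.12,-0.107,0.015],[0,0,-0.48],-1],[[0.15,-0.134,0.02],[0,0,-0.6],-1]])

```text
clock: 18.07
eef_pos: [458.5, 216.5, 172.8]
tcp_rot: [3.137, -0.001, 1.469]
contact_force: [1.1, -0.9, -2.3]
opening: 0.387
```

```bash
python3 - <<'E'
from h import *
go([458.9,261.4,165],1.663)
E
```

```text
t18.07 pos [458.5 216.5 172.8] rot [ 3.137e+00 -1.000e-03  1.469e+00] F [ 1.1 -0.9 -2.3] T [ 0.02 -0.07  0.04] op 0.387 q [ 0.44  0.27  1.96 -0.    0.91 -1.03]
shift [ 0.0447 -0.0042  0.0078] turn [ 0.005 -0.    -0.194] rows 1.0919212147652204 1.5509686265488116
```

Call:
send_rows(plan=[[[0.03,-0.003,0],[0.005,0,-0.1],-1],[[0.042,-0.004,0.004],[0.005,0,-0.19],-1],[[0.0447,-0.004,0.008],[0.005,0,-0.194],-1],[[0.0447,-0.004,0.008],[0.005,0,-0.194],-1],[[0.0447,-0.004,0.008],[0.005,0,-0.194],-1]])

```text
clock: 18.48
eef_pos: [458.6, 260.6, 164.2]
tcp_rot: [-3.14, 0.001, 1.661]
contact_force: [-0.5, 0.4, -1.3]
opening: 0.385
```

```bash
python3 - <<'E'
from h import *
go([458.9,261.4,50],1.663)
c,im=grab('wrist','w15.png')
K=c
for k in ((48,104),(-48,104),(-48,-104),(48,-104)):
    th=.092; P=np.array([458.9,261.4])+[k[0]*np.cos(th)-k[1]*np.sin(th),k[0]*np.sin(th)+k[1]*np.cos(th)]
    for z,col in((58,(0,255,0)),):
        p=w2pix(c,(*P,z)); cv2.circle(im,tuple(int(v) for v in p),3,col,-1)
cv2.imwrite('pics/w15.png',im)
E
```

```text
t18.48 pos [458.6 260.6 164.2] rot [-3.140e+00  1.000e-03  1.661e+00] F [-0.5  0.4 -1.3] T [-0.03 -0.09 -0.03] op 0.385 q [ 0.51  0.31  1.92 -0.    0.91 -1.15]
shift [0.0009 0.0005 0.1142] turn [-0.001  0.001 -0.002] rows 2.7375750394392644 0.021781817376664132
```

View pics/w15.png

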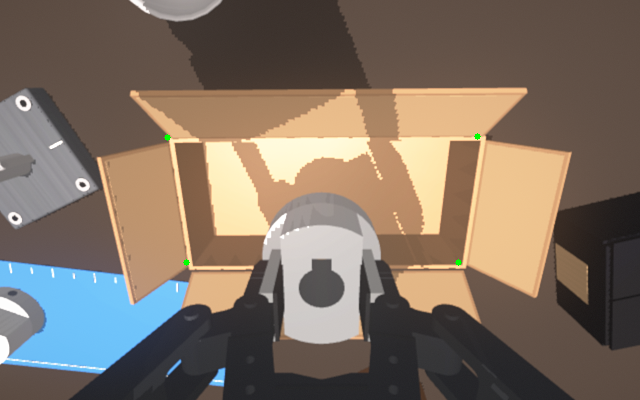

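Call:
send_rows(plan=[[[0.004,0.0025,0.02],[0,0,0],-1],[[0.004,0.0025,0.05],[0,0,0],-1],[[0.004,0.0025,0.08],[0,0,0],-1],[[0.004,0.0025,0.1],[0,0,0],-1],[[0.004,0.0025,0.108],[0,0,0],-1]])

```text
clock: 18.95
eef_pos: [459.5, 262.3, 54.1]
tcp_rot: [-3.137, 0.003, 1.658]
contact_force: [-0.9, -1.0, -1.5]
opening: 0.385
```

```bash
python3 - <<'E'
from h import *
go([461,264.5,48.6],1.663)
E
```

```text
t18.95 pos [459.5 262.3  54.1] rot [-3.137e+00  3.000e-03  1.658e+00] F [-0.9 -1.  -1.5] T [-0.02 -0.    0.02] op 0.385 q [ 0.52  0.49  1.98 -0.    0.68 -1.14]
shift [0.0021 0.0017 0.0055] turn [-0.005  0.003 -0.005] rows 0.1456290984979649 0.06084037157035152
```

Call:
send_rows(plan=[[[0.001,0.001,0.003],[-0.005,0.003,0],-1],[[0.001,0.001,0.0055],[-0.005,0.003,0],-1],[[0.001,0.001,0.0055],[-0.005,0.003,0],-1],[[0.001,0.001,0.0055],[-0.005,0.003,0],-0.2],[[0.001,0.001,0.0055],[-0.005,0.003,0],0.2]])

```text
clock: 19.37
eef_pos: [461.4, 263.8, 49.8]
tcp_rot: [3.139, -0.002, 1.657]
contact_force: [0.1, -0.2, 0.1]
opening: 0.529
```

Call:
send_rows(plan=[[[0,0,0],[0,0,0],0.2],[[0,0,-0.01],[0,0,0],0.2],[[0,0,-0.04],[0,0,0],0.2],[[0,0,-0.08],[0,0,0],0.4],[[0,0,-0.12],[0,0,0],0.8]])

```text
clock: 19.78
eef_pos: [460.5, 263.3, 171.6]
tcp_rot: [3.14, -0.001, 1.657]
contact_force: [0.3, 1.1, 0.6]
opening: 0.823
```

```bash
python3 - <<'E'
from h import *
c,im=grab('wrist','w16.png'); go([626,-40,165],-.2); grab('top','t16.png')
E
```

```text
t19.83 pos [464.2 265.4 179.6] rot [ 3.13  -0.006  1.657] F [4.  2.  5.7] T [ 0.09 -0.06 -0.04] op 0.896 q [ 0.52  0.29  1.9   0.    0.93 -1.14]
shift [-0.3183  0.1346  0.0144] turn [ 0.003 -0.015  1.857] rows 8.295791144495045 14.858017910835027
```

View pics/w16.png

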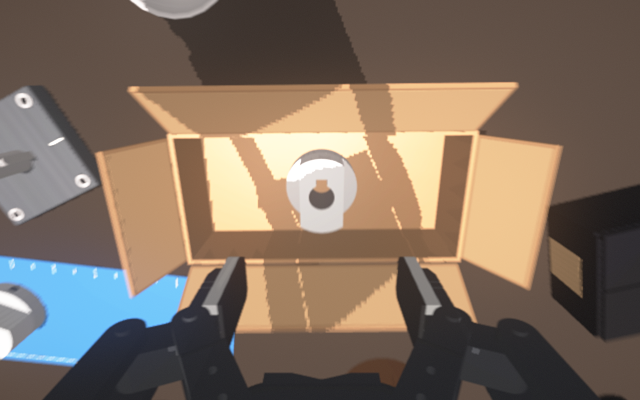

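View pics/t16.png

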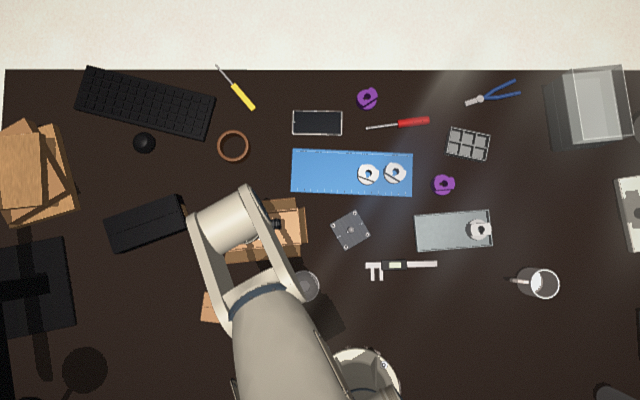

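Call:
send_rows(plan=[[[-0.022,0.009,0],[0,0,0.12],1],[[-0.044,0.018,0],[0,0,0.24],1],[[-0.066,0.027,0],[0,0,0.36],1],[[-0.088,0.036,0],[0,0,0.48],1],[[-0.11,0.046,0.004],[0,0,0.6],1]])

```text
clock: 20.3
eef_pos: [520.6, 159.2, 174.3]
tcp_rot: [3.133, -0.014, 1.052]
contact_force: [-0.3, 0.1, 0.5]
opening: 0.998
```

Call:
send_rows(plan=[[[-0.028,-0.005,0],[0,0,0.12],1],[[-0.056,-0.01,0],[0,0,0.24],1],[[-0.084,-0.015,0.003],[0,0,0.36],1],[[-0.11,-0.02,0.006],[0,0,0.48],1],[[-0.13,-0.025,0.006],[0,0,0.6],1]])

```text
clock: 20.72
eef_pos: [432.6, 57.5, 166.2]
tcp_rot: [-3.14, -0.015, 0.446]
contact_force: [-0.6, -0.5, -0.1]
opening: 1.003
```

```bash
python3 - <<'E'
from h import *
go([626,-41,165],-.235)
E
```

```text
t20.72 pos [432.6  57.5 166.2] rot [-3.14  -0.015  0.446] F [-0.6 -0.5 -0.1] T [-0.02  0.01  0.  ] op 1.003 q [ 0.12  0.17  2.11  0.01  0.85 -0.33]
shift [0.132  0.1723 0.003 ] turn [-0.006 -0.014  0.681] rows 5.205237005901182 5.445670617606917
```

Call:
send_rows(plan=[[[0.026,0.034,0],[0,-0.005,0.12],1],[[0.052,0.069,0],[0,-0.01,0.24],1],[[0.079,0.103,0],[0,-0.014,0.36],1],[[0.105,0.138,0],[-0.006,-0.014,0.48],1],[[0.132,0.1723,0],[-0.006,-0.014,0.6],1]])

```text
clock: 21.13
eef_pos: [620.5, -38.9, 168.6]
tcp_rot: [3.141, -0.001, -0.161]
contact_force: [-0.0, 0.7, -0.4]
opening: 1.0
```

```bash
python3 - <<'E'
from h import *
go([626,-41,165],-.235)
hubpick((626,-41),'w17.png',np.pi/2-.235)
E
```

```text
t21.13 pos [620.5 -38.9 168.6] rot [ 3.141e+00 -1.000e-03 -1.610e-01] F [-0.   0.7 -0.4] T [-0.01 -0.01 -0.02] op 1.000 q [-0.06  0.44  1.71 -0.    0.99  0.1 ]
shift [0.0057 0.0012 0.0036] turn [ 0.    -0.001  0.074] rows 0.16503588984073653 0.5946564146073059
t21.13 pos [620.5 -38.9 168.6] rot [ 3.141e+00 -1.000e-03 -1.610e-01] F [-0.   0.7 -0.4] T [-0.01 -0.01 -0.02] op 1.000 q [-0.06  0.44  1.71 -0.    0.99  0.1 ]
score 156.2 key 1.57 xy 627.8 -40.3 th 1.154
score 138.0 key -1.57 xy 627.3 -40.0 th 1.091
score 131.9 key 0.00 xy 625.8 -39.2 th 1.207
score 129.9 key 3.14 xy 625.8 -39.2 th 1.195
t21.18 pos [627.8 -41.9 169.2] rot [ 3.141 -0.008 -0.17 ] F [ 6.  -2.7  2.2] T [-0.1  -0.22 -0.01] op 1.004 q [-0.07  0.44  1.7  -0.    0.99  0.1 ]
[627.809 -40.26    1.154   1.571]
```

View pics/f_w17.png

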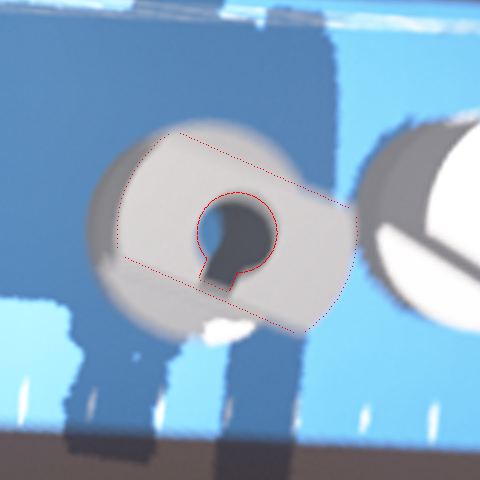

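Call:
send_rows(plan=[[[0,0,0.003],[0,0.008,0.07],1],[[0,0,0.003],[0,0.008,0.07],1],[[0,0,0.003],[0,0.008,0.07],1],[[0,0,0.003],[0,0.008,0.07],1],[[0,0,0.003],[0,0.008,0.07],1]])

```text
clock: 21.6
eef_pos: [627.1, -41.4, 166.6]
tcp_rot: [-3.141, -0.016, -0.238]
contact_force: [-0.8, -0.0, 0.9]
opening: 1.004
```

```bash
python3 - <<'E'
from h import *
hubpick((626,-41),'w18.png',np.pi/2-.3)
E
```

```text
t21.60 pos [627.1 -41.4 166.6] rot [-3.141 -0.016 -0.238] F [-0.8 -0.   0.9] T [-0.05 -0.01  0.03] op 1.004 q [-0.07  0.44  1.71 -0.    0.97  0.17]
score 246.5 key 1.57 xy 625.4 -39.0 th 1.216
score 208.4 key 0.00 xy 625.4 -39.1 th 1.217
score 208.3 key -1.57 xy 625.3 -39.0 th 1.219
score 207.9 key 3.14 xy 625.4 -39.0 th 1.216
t21.65 pos [627.2 -41.4 166.7] rot [-3.141 -0.016 -0.238] F [ 1.2 -0.5 -0.6] T [0.04 0.01 0.02] op 0.999 q [-0.07  0.44  1.71 -0.    0.97  0.17]
[625.444 -39.027   1.216   1.571]
```

View pics/f_w18.png

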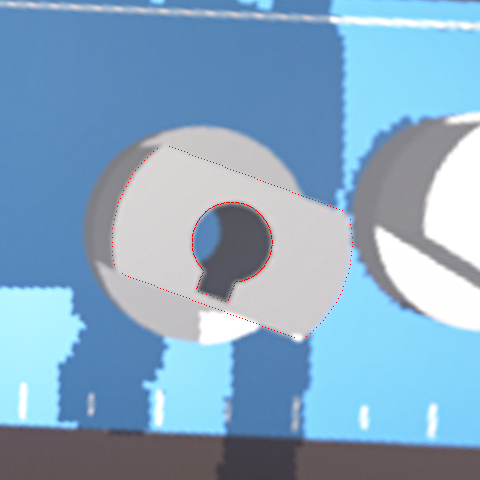

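```bash
python3 - <<'E'
from h import *
go([624.9,-38.6,60],-.355)
E
```

```text
t21.65 pos [627.2 -41.4 166.7] rot [-3.141 -0.016 -0.238] F [ 1.2 -0.5 -0.6] T [0.04 0.01 0.02] op 0.999 q [-0.07  0.44  1.71 -0.    0.97  0.17]
shift [-0.0047 -0.0021  0.1066] turn [-0.001 -0.016  0.117] rows 2.5591306589999516 0.9422593931413643
```

Call:
send_rows(plan=[[[-0.0045,-0.002,0.02],[0,-0.016,0.06],1],[[-0.0047,-0.0021,0.05],[0,-0.016,0.117],1],[[-0.0047,-0.0021,0.08],[0,-0.016,0.117],1],[[-0.0047,-0.0021,0.1],[0,-0.016,0.117],1],[[-0.0047,-0.0021,0.106],[0,-0.016,0.117],1]])

```text
clock: 22.07
eef_pos: [622.4, -38.1, 57.6]
tcp_rot: [3.141, 0.004, -0.354]
contact_force: [-1.3, -0.2, -0.3]
opening: 1.001
```

```bash
python3 - <<'E'
from h import *
go([624.9,-38.6,44],-.355)
E
```

```text
t22.07 pos [622.4 -38.1  57.6] rot [ 3.141  0.004 -0.354] F [-1.3 -0.2 -0.3] T [ 0.02 -0.   -0.04] op 1.001 q [-0.06  0.59  1.76  0.    0.8   0.29]
shift [ 0.0026 -0.0004  0.0136] turn [0.    0.004 0.001] rows 0.33193444726343185 0.036678545189600405
```

Call:
send_rows(plan=[[[0.0024,-0.0004,0.007],[0,0.004,0],1],[[0.0024,-0.0004,0.0136],[0,0.004,0],1],[[0.0024,-0.0004,0.0136],[0,0.004,0],1],[[0.0024,-0.0004,0.0136],[0,0.004,0],0.2],[[0.0024,-0.0004,0.0136],[0,0.004,0],-0.2]])

```text
clock: 22.48
eef_pos: [625.4, -38.5, 45.1]
tcp_rot: [-3.141, -0.001, -0.354]
contact_force: [0.3, -0.1, -0.6]
opening: 0.749
```

Call:
send_rows(plan=[[[0,0,0],[0,0,0],-1],[[0,0,0],[0,0,0],-1],[[0,0,0],[0,0,0],-1],[[0,0,0],[0,0,0],-1],[[0,0,0],[0,0,0],-1]])

```text
clock: 22.9
eef_pos: [626.0, -38.6, 46.1]
tcp_rot: [-3.141, -0.002, -0.354]
contact_force: [-1.1, 0.4, 7.1]
opening: 0.386
```

```bash
python3 - <<'E'
from h import *
hubpick((625,-38.6),'w19.png',1.216)
go([461.4,13.9,120],-1.054)
E
```

```text
t22.90 pos [626.  -38.6  46.1] rot [-3.141e+00 -2.000e-03 -3.540e-01] F [-1.1  0.4  7.1] T [0.02 0.24 0.03] op 0.386 q [-0.06  0.6   1.76 -0.    0.77  0.29]
score 385.9 key 1.57 xy 626.7 -39.0 th 1.215
score 332.8 key 0.00 xy 626.7 -39.0 th 1.215
score 332.2 key -1.57 xy 626.7 -39.0 th 1.215
score 331.8 key 3.14 xy 626.7 -39.0 th 1.215
t22.95 pos [626.1 -38.6  46.1] rot [-3.141e+00 -2.000e-03 -3.540e-01] F [-0.7  0.   7.6] T [0.09 0.22 0.03] op 0.384 q [-0.06  0.6   1.76 -0.    0.77  0.29]
[626.681 -39.023   1.215   1.571]
t22.95 pos [626.1 -38.6  46.1] rot [-3.141e+00 -2.000e-03 -3.540e-01] F [-0.7  0.   7.6] T [0.09 0.22 0.03] op 0.384 q [-0.06  0.6   1.76 -0.    0.77  0.29]
shift [-0.1725  0.0078 -0.0743] turn [-0.002 -0.002  0.7  ] rows 4.507131569776383 5.601363045884498
```

Call:
send_rows(plan=[[[0,0,-0.03],[0,0,0],-1],[[0,0,-0.07],[0,0,0.05],-1],[[-0.035,0.0015,-0.076],[0,0,0.17],-1],[[-0.075,0.003,-0.076],[0,0,0.29],-1],[[-0.115,0.005,-0.076],[0,0,0.41],-1]])

```text
clock: 23.37
eef_pos: [515.6, -3.2, 122.7]
tcp_rot: [-3.138, -0.003, -0.77]
contact_force: [-0.7, 1.5, -1.7]
opening: 0.385
```

```bash
python3 - <<'E'
from h import *
go([461.4,13.9,114],-1.054)
E
```

```text
t23.37 pos [515.6  -3.2 122.7] rot [-3.138e+00 -3.000e-03 -7.700e-01] F [-0.7  1.5 -1.7] T [ 0.06  0.06 -0.04] op 0.385 q [-0.01  0.35  1.98 -0.    0.8   0.76]
shift [-0.0509  0.0255  0.0085] turn [-0.004 -0.003  0.284] rows 1.3801864785946705 2.2695089672986395
```

Call:
send_rows(plan=[[[-0.025,0.0125,0],[0,0,0.12],-1],[[-0.045,0.0225,0.003],[-0.004,-0.003,0.24],-1],[[-0.0509,0.0255,0.006],[-0.004,-0.003,0.284],-1],[[-0.0509,0.0255,0.0085],[-0.004,-0.003,0.284],-1],[[-0.0509,0.0255,0.0085],[-0.004,-0.003,0.284],-1]])

```text
clock: 23.78
eef_pos: [461.6, 14.0, 113.9]
tcp_rot: [-3.142, -0.0, -1.052]
contact_force: [-0.2, -0.3, -2.2]
opening: 0.384
```

```bash
python3 - <<'E'
from h import *
c,im=grab('wrist','w20.png'); zoom(im,220,130,420,330,3.5,'z20.png')
go([461.4,13.9,101],-1.054)
E
```

```text
t23.83 pos [462.3  13.8 114.1] rot [-3.141e+00 -1.000e-03 -1.052e+00] F [-0.6  0.2 -0.9] T [ 0.03  0.   -0.  ] op 0.387 q [ 0.03  0.3   2.09 -0.    0.75  1.08]
shift [-0.0005  0.0008  0.0131] turn [-0.001 -0.001  0.002] rows 0.3153878781767417 0.01617485300452883
```

View pics/z20.png

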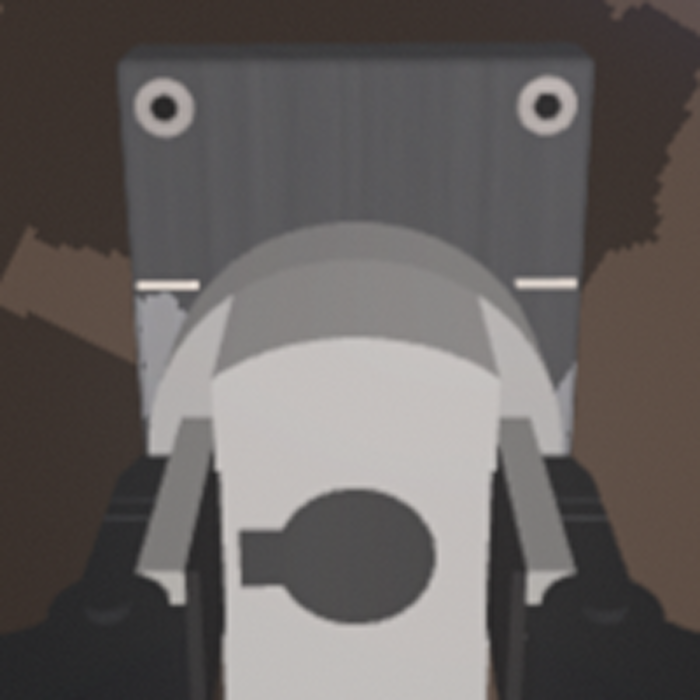

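Call:
send_rows(plan=[[[-0.0005,0.0008,0.002],[-0.001,-0.001,0],-1],[[-0.0005,0.0008,0.005],[-0.001,-0.001,0],-1],[[-0.0005,0.0008,0.008],[-0.001,-0.001,0],-1],[[-0.0005,0.0008,0.012],[-0.001,-0.001,0],-1],[[-0.0005,0.0008,0.016],[-0.001,-0.001,0],-1]])

```text
clock: 24.25
eef_pos: [461.5, 13.7, 97.6]
tcp_rot: [3.141, 0.0, -1.052]
contact_force: [0.6, 0.3, -2.7]
opening: 0.384
```

```bash
python3 - <<'E'
from h import *
go([461.4,13.9,85],-1.054)
E
```

```text
t24.25 pos [461.5  13.7  97.6] rot [ 3.141  0.    -1.052] F [ 0.6  0.3 -2.7] T [-0.    0.07  0.  ] op 0.384 q [0.03 0.33 2.1  0.   0.71 1.08]
shift [-0.0002  0.      0.0126] turn [0.001 0.    0.002] rows 0.30229099524000447 0.016162549573807857
```

Call:
send_rows(plan=[[[-0.0002,0,0.003],[0,0,0],-1],[[-0.0002,0,0.006],[0,0,0],-1],[[-0.0002,0,0.009],[0,0,0],-1],[[-0.0002,0,0.012],[0,0,0],-1],[[-0.0002,0,0.015],[0,0,0],-1]])

```text
clock: 24.67
eef_pos: [461.4, 14.0, 82.3]
tcp_rot: [3.141, 0.0, -1.052]
contact_force: [0.2, -0.2, -1.7]
opening: 0.387
```

Call:
send_rows(plan=[[[0,0,0.003],[0,0,0],-1],[[0,0,0.006],[0,0,0],-1],[[0,0,0.009],[0,0,0],-1],[[0,0,0.012],[0,0,0],-1],[[0,0,0.015],[0,0,0],-1]])

```text
clock: 25.08
eef_pos: [461.5, 13.9, 67.0]
tcp_rot: [3.141, 0.0, -1.052]
contact_force: [-0.5, 0.1, -2.0]
opening: 0.381
```

Call:
send_rows(plan=[[[0,0,0.001],[0,0,0],-1],[[0,0,0.002],[0,0,0],-1],[[0,0,0.003],[0,0,0],-1],[[0,0,0.0035],[0,0,0],-1],[[0,0,0.004],[0,0,0],-1]])

```text
clock: 25.5
eef_pos: [461.5, 14.0, 64.0]
tcp_rot: [3.141, 0.0, -1.052]
contact_force: [-7.9, 0.5, 27.7]
opening: 0.388
```

```bash
python3 - <<'E'
from h import *
c,im=grab('wrist','w21.png'); zoom(im,220,130,420,330,3,'z21.png')
st()
E
```

```text
t25.55 pos [461.5  14.   64.1] rot [ 3.141  0.    -1.052] F [-5.2 -0.4 15.5] T [-0.08  0.79  0.04] op 0.386 q [0.03 0.39 2.12 0.   0.63 1.08]
```

View pics/z21.png

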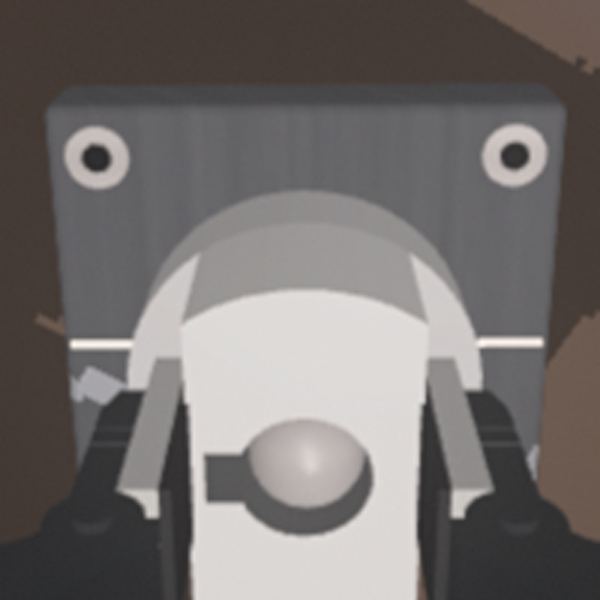

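Call:
send_rows(plan=[[[0,0,-0.01],[0,0,0],-1],[[0,0,-0.03],[0,0,0],-1],[[0,0,-0.06],[0,0,0],-1],[[0,0,-0.09],[0,0,-0.05],-1],[[0.03,0.015,-0.11],[0,0,-0.17],-1]])

```text
clock: 25.97
eef_pos: [464.1, -15.3, 175.7]
tcp_rot: [-3.139, 0.0, -0.884]
contact_force: [2.0, -0.1, -2.0]
opening: 0.384
```

```bash
python3 - <<'E'
from h import *
go([457,-289,110],.0)
E
```

```text
t25.97 pos [464.1 -15.3 175.7] rot [-3.139  0.    -0.884] F [ 2.  -0.1 -2. ] T [-0.03 -0.08  0.02] op 0.384 q [-0.04  0.2   2.04  0.    0.9   0.85]
shift [0.2072 0.1791 0.0652] turn [-0.002 -0.001 -0.884] rows 6.751870013999439 7.075239713494679
```

Call:
send_rows(plan=[[[0.03,0.026,0],[0,0,-0.12],-1],[[0.06,0.052,0.01],[0,0,-0.24],-1],[[0.09,0.078,0.02],[0,0,-0.36],-1],[[0.12,0.104,0.03],[0,0,-0.48],-1],[[0.15,0.13,0.04],[0,0,-0.6],-1]])

```text
clock: 26.38
eef_pos: [459.3, -195.8, 140.3]
tcp_rot: [-3.14, -0.002, -0.329]
contact_force: [0.8, -0.4, -2.3]
opening: 0.382
```

```bash
python3 - <<'E'
from h import *
go([457,-289,95],.0)
E
```

```text
t26.38 pos [ 459.3 -195.8  140.3] rot [-3.14e+00 -2.00e-03 -3.29e-01] F [ 0.8 -0.4 -2.3] T [ 0.   -0.03 -0.02] op 0.382 q [-0.41  0.31  2.    0.    0.83 -0.08]
shift [0.0279 0.0891 0.0452] turn [-0.002 -0.002 -0.329] rows 2.486964326552647 2.63581663885683
```

Call:
send_rows(plan=[[[0.009,0.03,0.01],[0,0,-0.12],-1],[[0.018,0.06,0.02],[0,0,-0.24],-1],[[0.026,0.085,0.03],[0,0,-0.329],-1],[[0.0279,0.0891,0.04],[-0.002,-0.002,-0.329],-1],[[0.0279,0.0891,0.045],[-0.002,-0.002,-0.329],-1]])

```text
clock: 26.8
eef_pos: [456.5, -290.3, 94.0]
tcp_rot: [3.141, 0.0, -0.004]
contact_force: [-0.8, 0.5, -1.8]
opening: 0.384
```

```bash
python3 - <<'E'
from h import *
go([457,-289,50],.0)
c,im=grab('wrist','w22.png')
E
```

```text
t26.80 pos [ 456.5 -290.3   94. ] rot [ 3.141  0.    -0.004] F [-0.8  0.5 -1.8] T [0.06 0.03 0.01] op 0.384 q [-0.57  0.43  1.94 -0.    0.77 -0.56]
shift [ 0.0005 -0.0013  0.044 ] turn [ 0.     0.    -0.004] rows 1.0566077454037126 0.033304766042062686
```

View pics/w22.png

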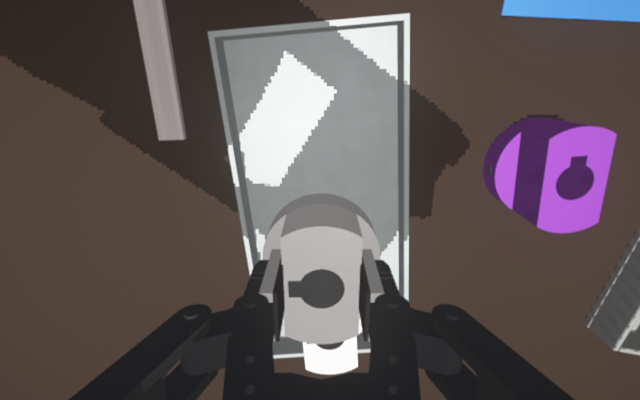

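Call:
send_rows(plan=[[[0.001,-0.001,0.012],[0,0,0],-1],[[0.001,-0.001,0.026],[0,0,0],-1],[[0.001,-0.001,0.037],[0,0,0],-1],[[0.001,-0.001,0.042],[0,0,0],-1],[[0.001,-0.001,0.044],[0,0,0],-1]])

```text
clock: 27.27
eef_pos: [456.3, -286.2, 49.1]
tcp_rot: [-3.139, 0.004, -0.004]
contact_force: [-7.6, 8.2, 26.9]
opening: 0.386
```

Call:
send_rows(plan=[[[0,0,0],[0,0,0],-1],[[0,0,0],[0,0,0],0.3],[[0,0,0],[0,0,0],0.3],[[0,0,0],[0,0,0],0.3],[[0,0,-0.01],[0,0,0],0.3]])

```text
clock: 27.68
eef_pos: [455.6, -285.7, 58.4]
tcp_rot: [-3.138, 0.005, -0.004]
contact_force: [-0.2, 0.3, 0.6]
opening: 0.651
```

Call:
send_rows(plan=[[[0,0,-0.02],[0,0,0],0.4],[[0,0,-0.06],[0,0,0],1],[[0.01,-0.01,-0.09],[0,0,0],1],[[0.04,-0.03,-0.1],[0,0,0.1],1],[[0.06,-0.06,-0.1],[0,0,0.2],1]])

```text
clock: 28.1
eef_pos: [520.2, -228.4, 163.5]
tcp_rot: [-3.141, -0.003, -0.211]
contact_force: [0.6, -0.6, 0.4]
opening: 1.002
```

```bash
python3 - <<'E'
from h import *
go([626,-118,165],-.45)
c,im=grab('wrist','w23.png')
E
```

```text
t28.10 pos [ 520.2 -228.4  163.5] rot [-3.141e+00 -3.000e-03 -2.110e-01] F [ 0.6 -0.6  0.4] T [-0.09 -0.02 -0.04] op 1.002 q [-0.42  0.37  1.84  0.    0.93 -0.21]
shift [ 0.0804 -0.1301 -0.0013] turn [-0.001 -0.003  0.239] rows 3.6675545366750084 1.913841670619194
```

View pics/w23.png

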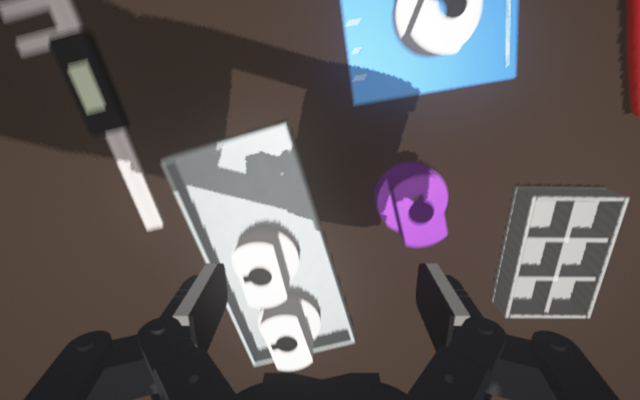

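Call:
send_rows(plan=[[[0.022,-0.035,0],[0,0,0.1],1],[[0.044,-0.07,0],[0,0,0.2],1],[[0.066,-0.105,0],[0,0,0.239],1],[[0.08,-0.13,0],[-0.001,-0.003,0.239],1],[[0.0804,-0.1301,0],[-0.001,-0.003,0.239],1]])

```text
clock: 28.57
eef_pos: [633.3, -109.0, 163.8]
tcp_rot: [-3.136, -0.001, -0.457]
contact_force: [-0.9, -0.6, -0.4]
opening: 1.002
```

Call:
send_rows(plan=[[[0,0,0],[0,0,0],1],[[0,0,0],[0,0,0],1],[[0,0,0],[0,0,0],1],[[0,0,0],[0,0,0],1],[[0,0,0],[0,0,0],1]])

```text
clock: 28.98
eef_pos: [632.6, -109.9, 163.9]
tcp_rot: [-3.137, -0.001, -0.458]
contact_force: [-0.1, 0.0, 0.1]
opening: 1.0
```

```bash
python3 - <<'E'
from h import *
hubpick((626,-118),'w24.png',np.pi/2-.45)
E
```

```text
t28.98 pos [ 632.6 -109.9  163.9] rot [-3.137e+00 -1.000e-03 -4.580e-01] F [-0.1  0.   0.1] T [ 0.01 -0.06 -0.02] op 1.000 q [-0.18  0.47  1.67  0.01  1.    0.28]
score 232.4 key 1.57 xy 629.4 -117.6 th 1.016
score 195.4 key 3.14 xy 629.4 -117.5 th 1.016
score 195.3 key 0.00 xy 629.3 -117.6 th 1.017
score 195.3 key -1.57 xy 629.3 -117.5 th 1.017
t29.03 pos [ 632.7 -109.8  163.9] rot [-3.137e+00 -1.000e-03 -4.580e-01] F [-0.1  0.9 -1.6] T [-0.01 -0.   -0.01] op 1.003 q [-0.18  0.47  1.67  0.01  1.    0.28]
[ 629.385 -117.598    1.016    1.571]
```

View pics/f_w24.png

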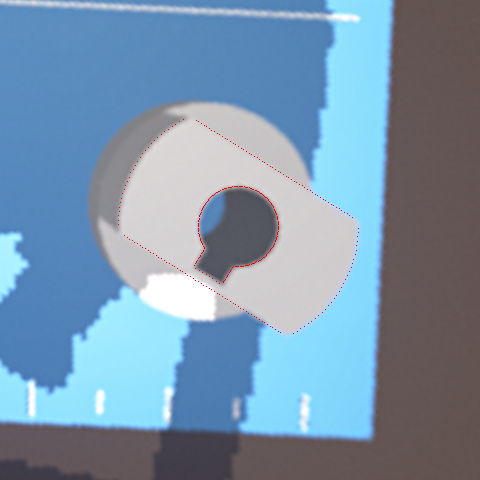

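```bash
python3 - <<'E'
from h import *
go([629,-117,60],-.555)
E
```

```text
t29.03 pos [ 632.7 -109.8  163.9] rot [-3.137e+00 -1.000e-03 -4.580e-01] F [-0.1  0.9 -1.6] T [-0.01 -0.   -0.01] op 1.003 q [-0.18  0.47  1.67  0.01  1.    0.28]
shift [-0.0002  0.0086  0.1039] turn [-0.005 -0.     0.097] rows 2.499749955893107 0.7737303189068158
```

Call:
send_rows(plan=[[[-0.0002,0.008,0.02],[-0.005,0,0.097],1],[[-0.0002,0.0086,0.05],[-0.005,0,0.097],1],[[-0.0002,0.0086,0.08],[-0.005,0,0.097],1],[[-0.0002,0.0086,0.1],[-0.005,0,0.097],1],[[-0.0002,0.0086,0.103],[-0.005,0,0.097],1]])

```text
clock: 29.45
eef_pos: [626.1, -117.1, 57.1]
tcp_rot: [3.139, 0.005, -0.556]
contact_force: [-1.1, -0.2, -0.2]
opening: 1.005
```

```bash
python3 - <<'E'
from h import *
go([629,-117,44],-.555)
E
```

```text
t29.45 pos [ 626.1 -117.1   57.1] rot [ 3.139  0.005 -0.556] F [-1.1 -0.2 -0.2] T [ 0.01  0.03 -0.04] op 1.005 q [-0.19  0.6   1.73 -0.    0.81  0.37]
shift [ 0.0025 -0.0017  0.0131] turn [ 0.002  0.005 -0.001] rows 0.32250096214138946 0.04677215155829449
```

Call:
send_rows(plan=[[[0.0022,-0.0015,0.007],[0.002,0.005,0],1],[[0.0022,-0.0015,0.0131],[0.002,0.005,0],1],[[0.0022,-0.0015,0.0131],[0.002,0.005,0],1],[[0.0022,-0.0015,0.0131],[0.002,0.005,0],0.2],[[0.0022,-0.0015,0.0131],[0.002,0.005,0],-0.2]])

```text
clock: 29.87
eef_pos: [629.4, -117.2, 45.1]
tcp_rot: [-3.141, -0.001, -0.556]
contact_force: [1.1, 1.2, -0.1]
opening: 0.754
```

Call:
send_rows(plan=[[[0,0,0],[0,0,0],-1],[[0,0,0],[0,0,0],-1],[[0,0,0],[0,0,0],-1],[[0,0,0],[0,0,0],-1],[[0,0,0],[0,0,0],-1]])

```text
clock: 30.28
eef_pos: [630.1, -117.3, 46.1]
tcp_rot: [-3.141, -0.003, -0.556]
contact_force: [-0.5, -0.0, 7.0]
opening: 0.385
```

```bash
python3 - <<'E'
from h import *
hubpick((629,-117),'w25.png',1.016)
go([461.4,13.9,120],-1.054)
E
```

```text
t30.28 pos [ 630.1 -117.3   46.1] rot [-3.141e+00 -3.000e-03 -5.560e-01] F [-0.5 -0.   7. ] T [0.05 0.22 0.07] op 0.385 q [-0.19  0.62  1.73 -0.    0.79  0.37]
score 384.4 key 1.57 xy 630.4 -118.0 th 1.011
score 334.8 key 0.00 xy 630.4 -118.0 th 1.011
score 333.9 key -1.57 xy 630.4 -118.0 th 1.011
score 333.2 key 3.14 xy 630.4 -118.0 th 1.011
t30.33 pos [ 630.2 -117.3   46.2] rot [-3.141e+00 -3.000e-03 -5.560e-01] F [0.3 0.3 7.6] T [ 0.06  0.19 -0.02] op 0.387 q [-0.19  0.62  1.73 -0.    0.79  0.37]
[ 630.387 -117.999    1.011    1.571]
t30.33 pos [ 630.2 -117.3   46.2] rot [-3.141e+00 -3.000e-03 -5.560e-01] F [0.3 0.3 7.6] T [ 0.06  0.19 -0.02] op 0.387 q [-0.19  0.62  1.73 -0.    0.79  0.37]
shift [-0.2124 -0.0224 -0.0744] turn [-0.002 -0.002  0.498] rows 5.422728915898731 3.9818183159900418
```

Call:
send_rows(plan=[[[0,0,-0.03],[0,0,0],-1],[[0,0,-0.07],[0,0,0.05],-1],[[-0.04,-0.004,-0.076],[0,0,0.17],-1],[[-0.08,-0.008,-0.076],[0,0,0.29],-1],[[-0.12,-0.0125,-0.076],[0,0,0.41],-1]])

```text
clock: 30.75
eef_pos: [533.9, -42.8, 122.7]
tcp_rot: [-3.138, -0.003, -0.973]
contact_force: [-0.6, 0.9, -3.0]
opening: 0.385
```

```bash
python3 - <<'E'
from h import *
go([461.6,14,114],-1.054)
E
```

```text
t30.75 pos [533.9 -42.8 122.7] rot [-3.138e+00 -3.000e-03 -9.730e-01] F [-0.6  0.9 -3. ] T [0.07 0.05 0.02] op 0.385 q [-0.08  0.38  1.94 -0.    0.82  0.89]
shift [-0.0877  0.0278  0.0083] turn [-0.004 -0.003  0.081] rows 2.2143310737986357 0.6476899185836203
```

Call:
send_rows(plan=[[[-0.035,0.011,0],[0,0,0.08],-1],[[-0.068,0.021,0.003],[-0.004,-0.003,0.081],-1],[[-0.085,0.027,0.006],[-0.004,-0.003,0.081],-1],[[-0.0877,0.0278,0.0083],[-0.004,-0.003,0.081],-1],[[-0.0877,0.0278,0.0083],[-0.004,-0.003,0.081],-1]])

```text
clock: 31.17
eef_pos: [460.5, 14.6, 113.8]
tcp_rot: [3.141, 0.0, -1.053]
contact_force: [-0.6, -0.2, -2.1]
opening: 0.386
```

```bash
python3 - <<'E'
from h import *
c,im=grab('wrist','w26.png'); zoom(im,220,130,420,330,3,'z26.png')
go([461.6,14,101],-1.054)
E
```

```text
t31.22 pos [462.   14.1 114.2] rot [-3.141e+00 -1.000e-03 -1.053e+00] F [ 0.5 -0.6 -1.1] T [-0.01 -0.01 -0.01] op 0.385 q [ 0.03  0.3   2.09 -0.    0.75  1.08]
shift [-0.0001  0.0004  0.0132] turn [-0.    -0.001  0.001] rows 0.3163073564743324 0.0076966359845159526
```

View pics/z26.png

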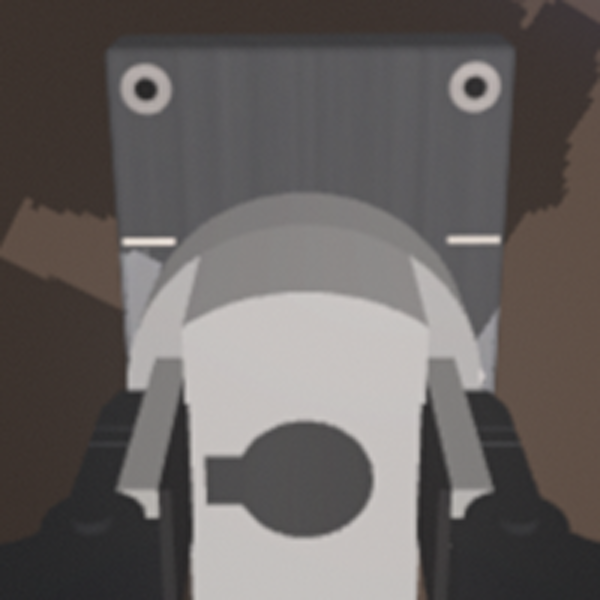

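Call:
send_rows(plan=[[[-0.0003,0.0005,0.002],[0,-0.001,0],-1],[[-0.0003,0.0005,0.005],[0,-0.001,0],-1],[[-0.0003,0.0005,0.008],[0,-0.001,0],-1],[[-0.0003,0.0005,0.012],[0,-0.001,0],-1],[[-0.0003,0.0005,0.016],[0,-0.001,0],-1]])

```text
clock: 31.63
eef_pos: [461.7, 13.8, 97.7]
tcp_rot: [-3.141, 0.0, -1.054]
contact_force: [0.5, -0.7, -2.0]
opening: 0.383
```

```bash
python3 - <<'E'
from h import *
go([461.6,14,85],-1.054)
E
```

```text
t31.63 pos [461.7  13.8  97.7] rot [-3.141  0.    -1.054] F [ 0.5 -0.7 -2. ] T [-0.04 -0.03  0.01] op 0.383 q [0.03 0.33 2.1  0.   0.71 1.08]
shift [-0.0002 -0.0001  0.0127] turn [-0.  0.  0.] rows 0.30348355886246514 0.004239989150504049
```

Call:
send_rows(plan=[[[-0.0002,0,0.003],[0,0,0],-1],[[-0.0002,0,0.006],[0,0,0],-1],[[-0.0002,0,0.009],[0,0,0],-1],[[-0.0002,0,0.012],[0,0,0],-1],[[-0.0002,0,0.015],[0,0,0],-1]])

```text
clock: 32.05
eef_pos: [461.6, 14.0, 82.4]
tcp_rot: [-3.141, 0.0, -1.054]
contact_force: [-0.8, 0.3, -2.3]
opening: 0.382
```

Call:
send_rows(plan=[[[0,0,0.003],[0,0,0],-1],[[0,0,0.006],[0,0,0],-1],[[0,0,0.009],[0,0,0],-1],[[0,0,0.012],[0,0,0],-1],[[0,0,0.015],[0,0,0],-1]])

```text
clock: 32.47
eef_pos: [461.6, 14.0, 67.1]
tcp_rot: [-3.141, 0.0, -1.054]
contact_force: [-0.5, -0.4, -1.8]
opening: 0.383
```

Call:
send_rows(plan=[[[0,0,0.001],[0,0,0],-1],[[0,0,0.002],[0,0,0],-1],[[0,0,0.003],[0,0,0],-1],[[0,0,0.0035],[0,0,0],-1],[[0,0,0.004],[0,0,0],-1]])

```text
clock: 32.88
eef_pos: [461.6, 14.1, 64.0]
tcp_rot: [-3.141, 0.001, -1.054]
contact_force: [-7.5, 0.0, 26.2]
opening: 0.381
```

```bash
python3 - <<'E'
from h import *
c,im=grab('wrist','w27.png'); zoom(im,220,130,420,330,3,'z27.png')
st()
E
```

```text
t32.93 pos [461.6  14.   64.1] rot [-3.141  0.    -1.054] F [-5.2  0.1 14. ] T [-0.07  0.78  0.  ] op 0.381 q [0.03 0.39 2.12 0.   0.63 1.08]
```

View pics/z27.png

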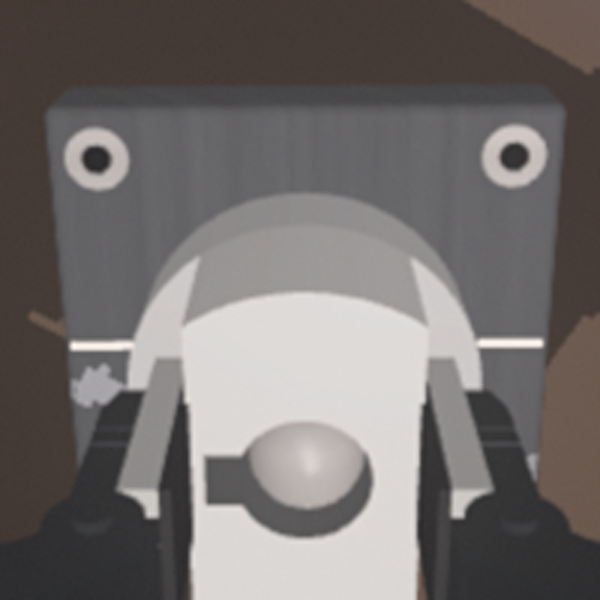

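Call:
send_rows(plan=[[[0,0,-0.01],[0,0,0],-1],[[0,0,-0.03],[0,0,0],-1],[[0,0,-0.06],[0,0,0],-1],[[0,0,-0.09],[0,0,-0.05],-1],[[0.02,0.01,-0.1],[0,0,-0.17],-1]])

```text
clock: 33.35
eef_pos: [464.5, -6.7, 167.7]
tcp_rot: [-3.137, -0.002, -0.881]
contact_force: [1.6, -1.1, -2.0]
opening: 0.383
```

```bash
python3 - <<'E'
from h import *
go([451.5,-217,110],.0)
E
```

```text
t33.35 pos [464.5  -6.7 167.7] rot [-3.137e+00 -2.000e-03 -8.810e-01] F [ 1.6 -1.1 -2. ] T [-0.01 -0.09 -0.02] op 0.383 q [-0.02  0.21  2.05  0.    0.87  0.86]
shift [0.1539 0.1441 0.0574] turn [-0.003 -0.004 -0.881] rows 5.239743727835999 7.050553934412905
```

Call:
send_rows(plan=[[[0.025,0.023,0],[0,0,-0.12],-1],[[0.05,0.046,0.01],[0,0,-0.24],-1],[[0.075,0.07,0.02],[0,0,-0.36],-1],[[0.1,0.094,0.03],[0,0,-0.48],-1],[[0.125,0.117,0.04],[0,0,-0.6],-1]])

```text
clock: 33.77
eef_pos: [454.0, -175.4, 128.4]
tcp_rot: [-3.139, -0.005, -0.313]
contact_force: [1.6, 0.5, 0.1]
opening: 0.382
```

```bash
python3 - <<'E'
from h import *
go([451.5,-217,95],.0)
E
```

```text
t33.77 pos [ 454.  -175.4  128.4] rot [-3.139 -0.005 -0.313] F [1.6 0.5 0.1] T [-0.03 -0.05 -0.04] op 0.382 q [-0.37  0.31  2.04  0.    0.79 -0.06]
shift [0.0102 0.0404 0.0334] turn [-0.002 -0.005 -0.313] rows 1.2803257324102162 2.5062199000053953
```

Call:
send_rows(plan=[[[0.005,0.02,0.01],[0,0,-0.12],-1],[[0.01,0.035,0.02],[0,0,-0.24],-1],[[0.0102,0.0404,0.03],[-0.002,-0.005,-0.313],-1],[[0.0102,0.0404,0.033],[-0.002,-0.005,-0.313],-1],[[0.0102,0.0404,0.033],[-0.002,-0.005,-0.313],-1]])

```text
clock: 34.18
eef_pos: [450.7, -216.8, 94.6]
tcp_rot: [-3.141, 0.001, -0.004]
contact_force: [0.0, 0.3, -1.6]
opening: 0.379
```

```bash
python3 - <<'E'
from h import *
c,im=grab('wrist','w28.png')
go([451.5,-217,50],.0)
E
```

```text
t34.23 pos [ 451.1 -216.5   95.2] rot [-3.141e+00  1.000e-03 -3.000e-03] F [-0.4 -0.3 -2. ] T [-0.01 -0.01 -0.  ] op 0.391 q [-0.45  0.38  2.02  0.    0.74 -0.45]
shift [0.0004 0.0005 0.0452] turn [-0.001  0.001 -0.003] rows 1.082967033361407 0.026783821422611057
```

View pics/w28.png

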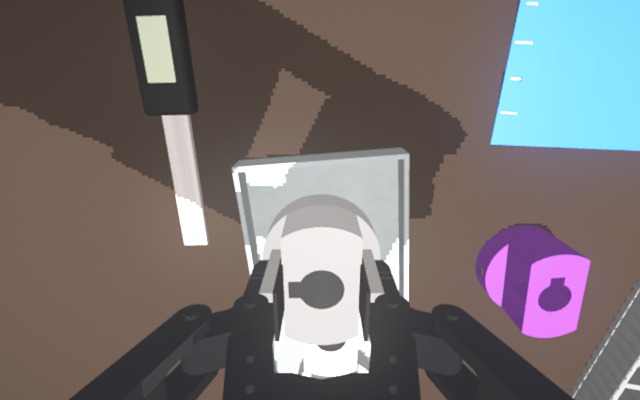

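```bash
python3 - <<'E'
from h import *
c=cam('wrist'); print(pix2w(c,(322,160),20),pix2w(c,(240,168),20),pix2w(c,(407,155),20))
E
```

```text
[ 452.74053206 -176.50960608   20.        ] [ 403.69555211 -181.15606227   20.        ] [ 502.91822404 -173.73844198   20.        ]
```

Call:
send_rows(plan=[[[0.002,0,0.012],[0,0,0],-1],[[0.002,0,0.026],[0,0,0],-1],[[0.002,0,0.037],[0,0,0],-1],[[0.002,0,0.043],[0,0,0],-1],[[0.002,0,0.045],[0,0,0],-1]])

```text
clock: 34.65
eef_pos: [452.5, -215.7, 49.1]
tcp_rot: [-3.14, 0.002, -0.003]
contact_force: [-6.8, 5.2, 23.7]
opening: 0.387
```

Call:
send_rows(plan=[[[0,0,0],[0,0,0],-1],[[0,0,0],[0,0,0],0.3],[[0,0,0],[0,0,0],0.3],[[0,0,0],[0,0,0],0.3],[[0,0,-0.01],[0,0,0],0.3]])

```text
clock: 35.07
eef_pos: [451.8, -215.3, 58.4]
tcp_rot: [-3.139, 0.004, -0.003]
contact_force: [-0.2, -0.2, 0.3]
opening: 0.651
```

Call:
send_rows(plan=[[[0,0,-0.02],[0,0,0],0.4],[[0,0,-0.06],[0,0,0],1],[[0,0,-0.1],[0,0,0],1],[[0,-0.03,-0.12],[0,0,0],0],[[0,-0.06,-0.14],[0,0,0],-1]])

```text
clock: 35.48
eef_pos: [453.4, -156.1, 201.7]
tcp_rot: [-3.14, 0.001, -0.006]
contact_force: [0.3, 0.0, -0.3]
opening: 0.733
```

```bash
python3 - <<'E'
from h import *
c,im=grab('wrist','w29.png')
grab('top','t29.png')
go([461,264.5,330],-1.48)
E
```

```text
t35.58 pos [ 453.9 -153.6  202.5] rot [-3.14e+00 -1.00e-03 -2.00e-03] F [ 1.  -0.4  0.1] T [-0.01  0.03 -0.03] op 0.564 q [-0.33  0.19  1.99  0.    0.97 -0.33]
shift [ 0.0064 -0.4183 -0.1268] turn [-0.002  0.     1.478] rows 10.482631100372833 11.82397266969959
```

View pics/w29.png

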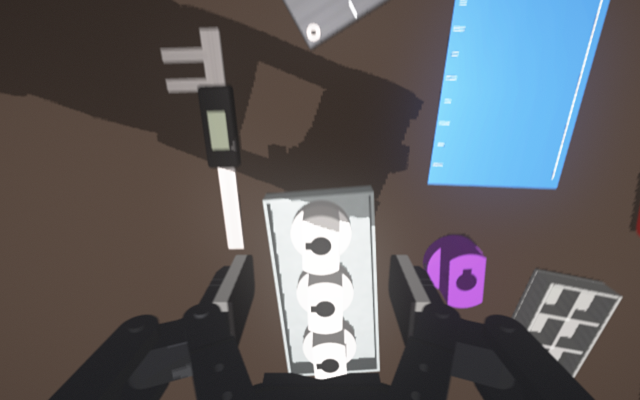

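Call:
send_rows(plan=[[[0,-0.04,-0.02],[0,0,-0.05],-1],[[0,-0.08,-0.04],[0,0,-0.09],-1],[[0,-0.12,-0.05],[0,0,-0.09],-1],[[0,-0.16,-0.05],[0,0,-0.09],-1],[[0,-0.2,-0.05],[0,0,-0.09],-1]])

```text
clock: 36.0
eef_pos: [454.5, 42.1, 254.4]
tcp_rot: [-3.14, -0.004, 0.087]
contact_force: [0.5, -0.5, 0.1]
opening: 0.001
```

Call:
send_rows(plan=[[[0.01,-0.04,0],[0,0,0],-1],[[0.015,-0.08,0],[0,0,0],-1],[[0.02,-0.12,0],[0,0,0],-1],[[0.025,-0.16,0],[0,0,0],-1],[[0.03,-0.2,0],[0,0,0],-1]])

```text
clock: 36.42
eef_pos: [466.6, 245.7, 255.2]
tcp_rot: [-3.14, -0.005, 0.087]
contact_force: [2.0, -0.9, -0.1]
opening: -0.0
```

```bash
python3 - <<'E'
from h import *
go([461,275,250],.092)
c,im=grab('wrist','w30.png'); st()
E
```

```text
t36.42 pos [466.6 245.7 255.2] rot [-3.14  -0.005  0.087] F [ 2.  -0.9 -0.1] T [ 0.02 -0.09 -0.04] op -0.000 q [ 0.48  0.2   1.84 -0.    1.1   0.4 ]
shift [-0.0031 -0.0297  0.0052] turn [-0.001 -0.005 -0.005] rows 0.7259514152537572 0.05333278417072255
t36.47 pos [467.4 251.9 255.4] rot [-3.136 -0.006  0.088] F [ 0.9  4.9 -0.1] T [ 0.19 -0.04  0.03] op -0.001 q [0.49 0.2  1.84 0.   1.1  0.4 ]
```

View pics/w30.png

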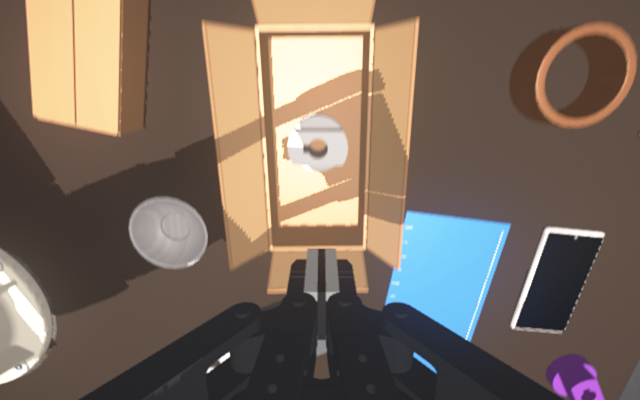

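Call:
send_rows(plan=[[[-0.004,-0.023,0.005],[0,-0.005,0],-1],[[-0.004,-0.023,0.005],[0,-0.005,0],-1],[[-0.004,-0.023,0.005],[0,-0.005,0],-1],[[-0.004,-0.023,0.005],[0,-0.005,0],-1],[[-0.004,-0.023,0.005],[0,-0.005,0],-1]])

```text
clock: 36.88
eef_pos: [461.6, 273.4, 250.6]
tcp_rot: [-3.136, -0.001, 0.088]
contact_force: [-0.3, 0.7, -0.7]
opening: -0.002
```

```bash
python3 - <<'E'
from h import *
c,im=grab('wrist'); st(); zoom(im,180,0,450,310,2.4,'w31.png')
import pickle; pickle.dump((c,im),open('w31.pkl','wb'))
E
```

```text
t36.93 pos [461.7 273.4 250.7] rot [-3.136e+00 -1.000e-03  8.700e-02] F [-0.7 -0.8 -0.3] T [-0.01 -0.03  0.01] op -0.001 q [0.53 0.22 1.83 0.   1.09 0.44]
```

View pics/w31.png

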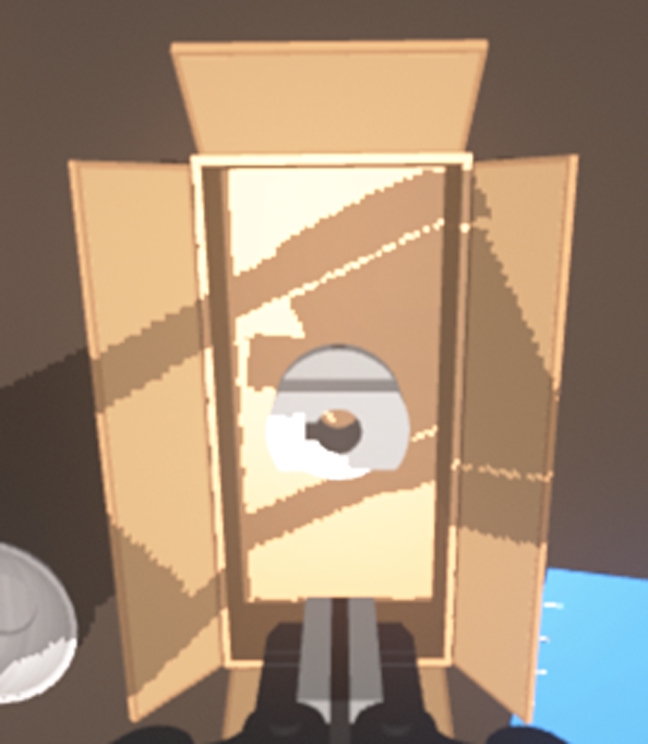

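```bash
python3 - <<'E'
from h import *
import pickle
from scipy.optimize import least_squares
c,im=pickle.load(open('w31.pkl','rb'))
px=lambda p:(p[0]/2.4+180,p[1]/2.4)
P=[pix2w(c,px(p),58)[:2] for p in [(192,155),(472,153),(453,664),(223,665)]]
W=np.array(P); print(np.round(W,1)); m=W.mean(0); ax=(W[0]+W[1]-W[2]-W[3])/2
th=np.arctan2(ax[1],ax[0])-np.pi/2; print(m,th,np.linalg.norm(ax),np.linalg.norm(W[1]-W[0]),np.linalg.norm(W[2]-W[3]))
u=np.array([np.cos(th),np.sin(th)]);v=np.array([-u[1],u[0]])
def ang(p,base,d,z0):
    best=min((np.hypot(*(w2pix(c,(*(m+base*abs(1)+d*(-50*np.cos(f))),z0+50*np.sin(f)))-px(p))) ,f) for f in np.arange(0,2.6,.01))
    return best
print('enda',ang((330,43),v*107,v,58),'long b',ang((101,441),-u*51,-u,61),'long a',ang((552,438),u*51,u,61))
E
```

```text
[[401.5 366.7]
 [502.4 376.1]
 [523.7 164. ]
 [421.1 154.7]]
[462.15788629 265.3797837 ] 0.09604251700818356 212.99644852965596 101.37420426970642 103.0131297884347
enda (np.float64(0.12443465565412015), np.float64(2.19)) long b (np.float64(11.342449678514196), np.float64(2.59)) long a (np.float64(13.57003169679047), np.float64(2.19))
```

```bash
cat >> h.py <<'E'
C0=np.array([462.2,265.4]);TH=.095;U=np.array([np.cos(TH),np.sin(TH)]);V=np.array([-U[1],U[0]])
def gl(lx,ly,ztip,yaw=TH,tilt=None):
    P=C0+lx*U+ly*V; print('->',np.round(P,1),ztip+22); go([*P,ztip+22],yaw)
E
python3 - <<'E'
from h import *
gl(0,152,120)
gl(0,152,80)
E
```

```text
-> [447.8 416.7] 142
t36.93 pos [461.7 273.4 250.7] rot [-3.136e+00 -1.000e-03  8.700e-02] F [-0.7 -0.8 -0.3] T [-0.01 -0.03  0.01] op -0.001 q [0.53 0.22 1.83 0.   1.09 0.44]
shift [-0.0015 -0.1434  0.1095] turn [-0.005 -0.001 -0.008] rows 4.3265849592505035 0.0757358667249006
-> [447.8 416.7] 102
t36.93 pos [461.7 273.4 250.7] rot [-3.136e+00 -1.000e-03  8.700e-02] F [-0.7 -0.8 -0.3] T [-0.01 -0.03  0.01] op -0.001 q [0.53 0.22 1.83 0.   1.09 0.44]
shift [-0.0016 -0.1432  0.1495] turn [-0.005 -0.001 -0.008] rows 4.963915224011909 0.0757358667249006
```

Call:
send_rows(plan=[[[0,-0.035,0.02],[-0.005,0,0],-1],[[0,-0.075,0.03],[-0.005,0,0],-1],[[-0.001,-0.11,0.05],[-0.005,0,-0.008],-1],[[-0.0015,-0.14,0.07],[-0.005,0,-0.008],-1],[[-0.0015,-0.145,0.1],[-0.005,0,-0.008],-1]])

```text
clock: 37.35
eef_pos: [449.0, 422.7, 152.8]
tcp_rot: [-3.137, -0.006, 0.096]
contact_force: [0.2, -0.6, -0.4]
opening: 0.0
```

```bash
python3 - <<'E'
from h import *
gl(0,152,80)
gl(0,88,80)
E
```

```text
-> [447.8 416.7] 102
t37.35 pos [449.  422.7 152.8] rot [-3.137 -0.006  0.096] F [ 0.2 -0.6 -0.4] T [-0.03 -0.01  0.02] op 0.000 q [0.75 0.44 1.74 0.   0.95 0.66]
shift [-0.0021  0.0061  0.0508] turn [-0.005 -0.006  0.001] rows 1.2277591110324537 0.06204373216774993
-> [453.9 353. ] 102
t37.35 pos [449.  422.7 152.8] rot [-3.137 -0.006  0.096] F [ 0.2 -0.6 -0.4] T [-0.03 -0.01  0.02] op 0.000 q [0.75 0.44 1.74 0.   0.95 0.66]
shift [-0.0021  0.0701  0.0505] turn [-0.005 -0.006  0.001] rows 2.0727843847513086 0.06204373216774993
```

Descend outside, then sweep inward.

Call:
send_rows(plan=[[[-0.002,0.002,0.03],[-0.005,-0.006,0],-1],[[-0.002,0.003,0.05],[-0.005,-0.006,0],-1],[[-0.002,0.003,0.0505],[-0.005,-0.006,0],-1],[[-0.002,0.003,0.0505],[-0.005,-0.006,0],-1],[[-0.002,0.01,0.0505],[-0.005,-0.006,0],-1]])

```text
clock: 37.77
eef_pos: [449.4, 413.6, 103.8]
tcp_rot: [-3.14, -0.002, 0.095]
contact_force: [0.5, 0.1, 1.2]
opening: 0.004
```

```bash
python3 - <<'E'
from h import *
gl(0,88,80)
E
```

```text
-> [453.9 353. ] 102
t37.77 pos [449.4 413.6 103.8] rot [-3.14e+00 -2.00e-03  9.50e-02] F [0.5 0.1 1.2] T [ 0.01 -0.03 -0.06] op 0.004 q [0.74 0.5  1.78 0.   0.86 0.65]
shift [-0.0013  0.0607  0.0017] turn [-0.001 -0.002  0.   ] rows 1.4566439925401593 0.019000177385395847
```

Call:
send_rows(plan=[[[0,0.015,0],[0,0,0],-1],[[-0.001,0.03,0],[0,0,0],-1],[[-0.001,0.045,0],[0,0,0],-1],[[-0.001,0.058,0],[0,0,0],-1],[[-0.001,0.065,0.004],[0,0,0],-1]])

```text
clock: 38.18
eef_pos: [455.0, 346.5, 100.6]
tcp_rot: [-3.14, -0.003, 0.094]
contact_force: [-0.0, 0.7, -0.7]
opening: -0.001
```

```bash
python3 - <<'E'
from h import *
gl(0,76,62)
c,im=grab('wrist','w32.png'); grab('scene','s32.png')
E
```

```text
-> [455.  341.1] 84
t38.18 pos [455.  346.5 100.6] rot [-3.14e+00 -3.00e-03  9.40e-02] F [-0.   0.7 -0.7] T [ 0.16 -0.   -0.01] op -0.001 q [0.65 0.46 1.87 0.   0.81 0.55]
shift [-0.0006  0.0055  0.0166] turn [-0.002 -0.003 -0.001] rows 0.4201162837942132 0.027084732906719578
```

View pics/w32.png

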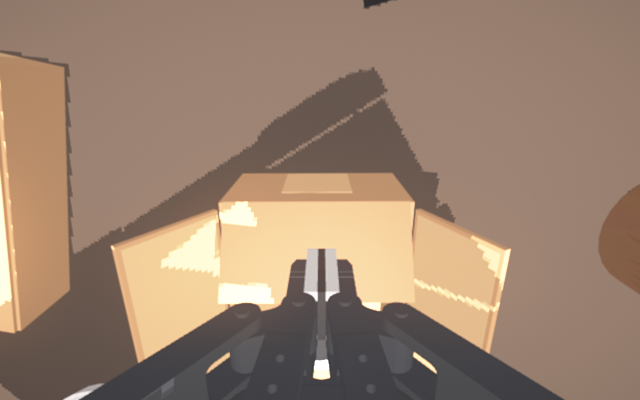

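View pics/s32.png

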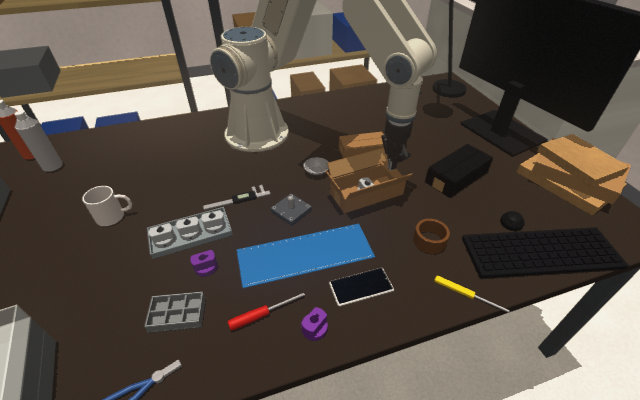

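Call:
send_rows(plan=[[[0,0.004,0.004],[0,0,0],-1],[[0,0.006,0.009],[0,0,0],-1],[[0,0.007,0.013],[0,0,0],-1],[[0,0.008,0.0165],[0,0,0],-1],[[0,0.008,0.018],[0,0,0],-1]])

```text
clock: 38.7
eef_pos: [455.3, 339.1, 82.1]
tcp_rot: [-3.141, -0.001, 0.094]
contact_force: [-6.7, -6.2, 34.6]
opening: 0.002
```

Call:
send_rows(plan=[[[0,0,-0.005],[0,0,0],-1],[[0,0,-0.03],[0,0,0],-1],[[0,0.01,-0.06],[0,0,0],-1],[[0,0.05,-0.075],[0,0,0],-1],[[0,0.09,-0.08],[0,0,0],-1]])

```text
clock: 39.12
eef_pos: [464.9, 250.7, 164.2]
tcp_rot: [-3.139, -0.004, 0.098]
contact_force: [1.3, -0.5, -1.0]
opening: -0.005
```

```bash
python3 - <<'E'
from h import *
gl(0,-155,115)
E
```

```text
-> [476.9 111.1] 137
t39.12 pos [464.9 250.7 164.2] rot [-3.139 -0.004  0.098] F [ 1.3 -0.5 -1. ] T [-0.04 -0.05 -0.05] op -0.005 q [0.49 0.31 1.92 0.   0.9  0.39]
shift [-0.0018  0.1402  0.0269] turn [-0.002 -0.004  0.003] rows 3.4232750678093407 0.04499496203734586
```

Call:
send_rows(plan=[[[0,0.035,0],[0,0,0],-1],[[-0.001,0.07,0],[0,0,0],-1],[[-0.0018,0.11,0.005],[0,0,0.003],-1],[[-0.0018,0.138,0.02],[-0.002,-0.004,0.003],-1],[[-0.0018,0.1402,0.04],[-0.002,-0.004,0.003],-1]])

```text
clock: 39.53
eef_pos: [477.8, 107.8, 124.3]
tcp_rot: [3.141, -0.002, 0.093]
contact_force: [-0.2, 0.5, -0.0]
opening: 0.003
```

```bash
python3 - <<'E'
from h import *
gl(0,-152,80)
E
```

```text
-> [476.6 114.1] 102
t39.53 pos [477.8 107.8 124.3] rot [ 3.141e+00 -2.000e-03  9.300e-02] F [-0.2  0.5 -0. ] T [ 0.04  0.02 -0.01] op 0.003 q [ 0.22  0.32  2.03 -0.    0.79  0.13]
shift [-0.0007 -0.0064  0.0223] turn [ 0.    -0.002 -0.002] rows 0.5562843524821915 0.027274923094133017
```

Call:
send_rows(plan=[[[0,0,0.012],[0,0,0],-1],[[0,-0.003,0.0223],[0,-0.002,0],-1],[[0,-0.006,0.0223],[0,-0.002,0],-1],[[0,-0.012,0.0223],[0,-0.002,0],-1],[[0,-0.024,0.0223],[0,-0.002,0],-1]])

```text
clock: 39.95
eef_pos: [475.8, 132.4, 102.3]
tcp_rot: [3.141, -0.001, 0.093]
contact_force: [0.4, -1.6, 0.6]
opening: 0.001
```

```bash
python3 - <<'E'
from h import *
gl(0,-88,80)
E
```

```text
-> [470.5 177.8] 102
t39.95 pos [475.8 132.4 102.3] rot [ 3.141e+00 -1.000e-03  9.300e-02] F [ 0.4 -1.6  0.6] T [-0.13  0.   -0.01] op 0.001 q [ 0.27  0.36  2.03 -0.    0.75  0.18]
shift [-0.0011 -0.0456  0.0003] turn [ 0.001 -0.001 -0.002] rows 1.0948872274972379 0.01915242258699558
```

Call:
send_rows(plan=[[[0,-0.014,0],[0,0,0],-1],[[-0.001,-0.028,0],[0,0,0],-1],[[-0.001,-0.042,0],[0,0,0],-1],[[-0.001,-0.05,0.002],[0,0,0],-1],[[-0.001,-0.055,0.006],[0,0,0],-1]])

```text
clock: 40.37
eef_pos: [470.2, 189.3, 97.2]
tcp_rot: [-3.141, -0.003, 0.095]
contact_force: [-0.1, -0.8, 0.2]
opening: 0.0
```

```bash
python3 - <<'E'
from h import *
gl(0,-76,60.3)
c,im=grab('wrist','w33.png')
E
```

```text
-> [469.4 189.7] 82.3
t40.37 pos [470.2 189.3  97.2] rot [-3.141e+00 -3.000e-03  9.500e-02] F [-0.1 -0.8  0.2] T [-0.1  -0.01 -0.02] op 0.000 q [ 0.38  0.39  2.01 -0.    0.74  0.29]
shift [-0.0008 -0.0005  0.0148] turn [-0.    -0.003 -0.   ] rows 0.3568208768669111 0.022640956620581784
```

View pics/w33.png

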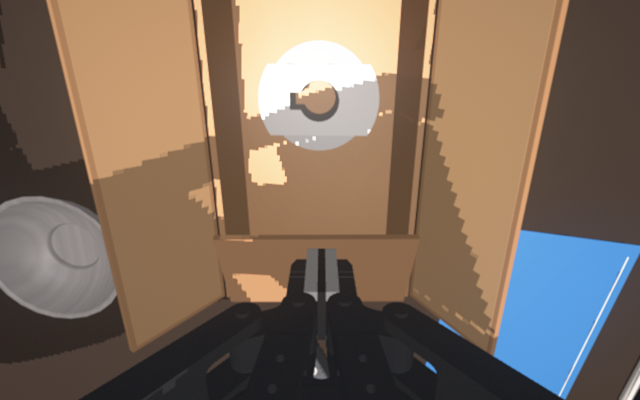

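Call:
send_rows(plan=[[[0,0,0.004],[0,0,0],-1],[[0,-0.001,0.008],[0,0,0],-1],[[0,-0.001,0.011],[0,0,0],-1],[[0,-0.001,0.013],[0,0,0],-1],[[0,-0.001,0.0145],[0,0,0],-1]])

```text
clock: 40.83
eef_pos: [469.8, 189.9, 82.2]
tcp_rot: [-3.141, -0.001, 0.094]
contact_force: [-8.0, -1.0, 31.9]
opening: -0.001
```

Call:
send_rows(plan=[[[0,0,-0.005],[0,0,0],-1],[[0,0,-0.03],[0,0,0],-1],[[0,0,-0.07],[0,0,-0.1],-1],[[0.01,-0.02,-0.09],[0,0,-0.22],-1],[[0.04,-0.04,-0.1],[0,0,-0.34],-1]])

```text
clock: 41.25
eef_pos: [504.4, 232.7, 185.1]
tcp_rot: [3.141, -0.001, 0.438]
contact_force: [1.9, 1.0, -0.5]
opening: -0.001
```

```bash
python3 - <<'E'
from h import *
c,im=grab('wrist','w34.png')
gl(104,0,130,np.pi/2+TH)
E
```

```text
-> [565.7 275.3] 152
t41.30 pos [512.6 237.9 187.1] rot [-3.141 -0.012  0.448] F [8. 5. 3.] T [ 0.11 -0.21  0.01] op -0.003 q [ 0.43  0.33  1.83  0.    0.97 -0.02]
shift [ 0.0636 -0.0107  0.0359] turn [ 0.007 -0.011 -1.218] rows 1.7698999751298252 9.746657015628077
```

View pics/w34.png

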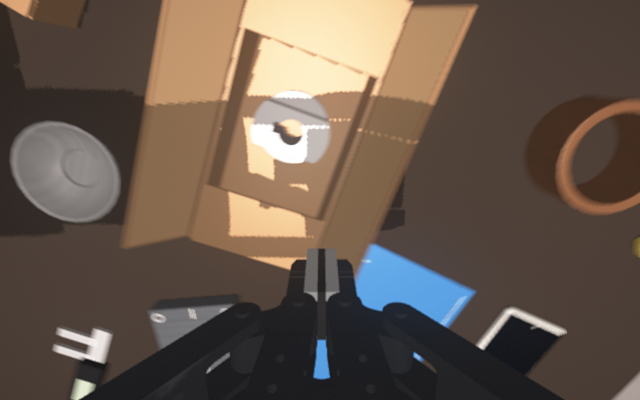

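Both end flaps lie shut. Now turn for the long flaps.

Call:
send_rows(plan=[[[0.012,-0.002,0],[0,0,-0.12],-1],[[0.024,-0.004,0],[0,0,-0.24],-1],[[0.036,-0.006,0],[0,0,-0.36],-1],[[0.048,-0.008,0.005],[0,0,-0.48],-1],[[0.0636,-0.0107,0.01],[0,0,-0.6],-1]])

```text
clock: 41.72
eef_pos: [565.7, 274.6, 177.4]
tcp_rot: [3.135, -0.01, 1.052]
contact_force: [0.8, 0.3, 0.1]
opening: -0.002
```

```bash
python3 - <<'E'
from h import *
gl(104,0,105,np.pi/2+TH)
E
```

```text
-> [565.7 275.3] 127
t41.72 pos [565.7 274.6 177.4] rot [ 3.135 -0.01   1.052] F [0.8 0.3 0.1] T [ 0.03 -0.06 -0.  ] op -0.002 q [ 0.45  0.43  1.7  -0.    1.   -0.6 ]
shift [ 0.0001 -0.0006  0.0504] turn [ 0.009 -0.007 -0.614] rows 1.2086839674083583 4.9101467202093225
```

Call:
send_rows(plan=[[[0,0,0.01],[0.009,-0.007,-0.12],-1],[[0,0,0.02],[0.009,-0.007,-0.24],-1],[[0,0,0.03],[0.009,-0.007,-0.36],-1],[[0,0,0.035],[0.009,-0.007,-0.48],-1],[[0,0,0.04],[0.009,-0.007,-0.614],-1]])

```text
clock: 42.13
eef_pos: [565.9, 274.0, 136.0]
tcp_rot: [-3.141, 0.0, 1.662]
contact_force: [-0.2, -0.1, -0.9]
opening: -0.001
```

```bash
python3 - <<'E'
from h import *
gl(100,0,83,np.pi/2+TH)
c,im=grab('wrist','w35.png')
E
```

```text
-> [561.7 274.9] 105
t42.13 pos [565.9 274.  136. ] rot [-3.141  0.     1.662] F [-0.2 -0.1 -0.9] T [-0.01 -0.01  0.05] op -0.001 q [ 0.45  0.49  1.72 -0.    0.94 -1.21]
shift [ 0.0013 -0.004   0.031 ] turn [-0.001  0.    -0.004] rows 0.7491713275952918 0.03397167088023613
```

View pics/w35.png

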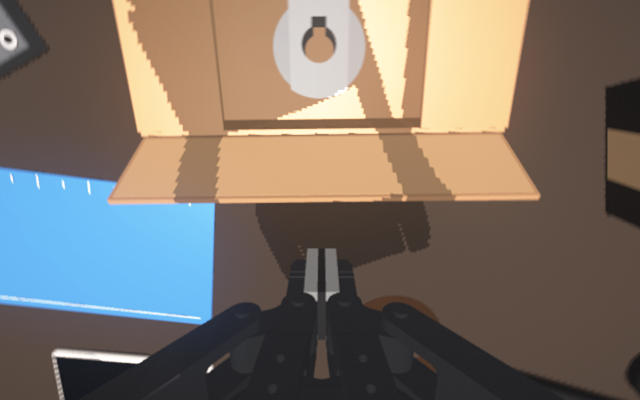

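Call:
send_rows(plan=[[[0.001,0,0.015],[0,0,0],-1],[[0.001,0,0.031],[0,0,0],-1],[[0.001,-0.003,0.031],[0,0,0],-1],[[0.001,-0.012,0.031],[0,0,0],-1],[[0.001,-0.022,0.031],[0,0,0],-1]])

```text
clock: 42.6
eef_pos: [543.3, 272.4, 104.7]
tcp_rot: [-3.14, 0.001, 1.669]
contact_force: [2.3, 0.3, 0.5]
opening: 0.0
```

```bash
python3 - <<'E'
from h import *
gl(32,0,83,np.pi/2+TH)
E
```

```text
-> [494.1 268.4] 105
t42.60 pos [543.3 272.4 104.7] rot [-3.140e+00  1.000e-03  1.669e+00] F [2.3 0.3 0.5] T [ 0.09 -0.17  0.02] op 0.000 q [ 0.46  0.5   1.78 -0.    0.86 -1.21]
shift [ 0.0009 -0.0494 -0.0002] turn [-0.001  0.001  0.003] rows 1.1845685464318807 0.029212797686458725
```

Call:
send_rows(plan=[[[0,-0.014,0],[0,0,0],-1],[[0,-0.028,0],[0,0,0],-1],[[0,-0.042,0],[0,0,0],-1],[[0,-0.054,0.002],[0,0,0],-1],[[0,-0.06,0.006],[0,0,0],-1]])

```text
clock: 43.02
eef_pos: [482.3, 266.5, 100.2]
tcp_rot: [3.141, -0.0, 1.669]
contact_force: [1.4, 0.0, 1.0]
opening: 0.002
```

```bash
python3 - <<'E'
from h import *
gl(20,0,64,np.pi/2+TH)
c,im=grab('wrist','w36.png')
E
```

```text
-> [482.1 267.3] 86
t43.02 pos [482.3 266.5 100.2] rot [ 3.141 -0.     1.669] F [1.4 0.  1. ] T [-0.01 -0.12  0.01] op 0.002 q [ 0.5   0.44  1.91 -0.    0.79 -1.17]
shift [ 0.0008 -0.0001  0.0142] turn [ 0.    -0.     0.003] rows 0.34076994721857495 0.02189647119498908
```

View pics/w36.png

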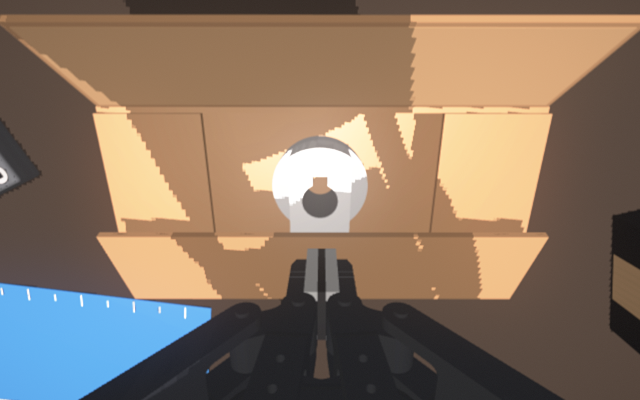

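Call:
send_rows(plan=[[[0.001,0,0.004],[0,0,0],-1],[[0.001,0,0.008],[0,0,0],-1],[[0.001,0,0.011],[0,0,0],-1],[[0.001,0,0.0135],[0,0,0],-1],[[0.001,0,0.0145],[0,0,0],-1]])

```text
clock: 43.48
eef_pos: [481.5, 267.2, 85.6]
tcp_rot: [-3.139, 0.001, 1.668]
contact_force: [-9.2, -3.6, 32.2]
opening: -0.003
```

Call:
send_rows(plan=[[[0,0,-0.005],[0,0,0],-1],[[0,0,-0.035],[0,0,0],-1],[[0,-0.01,-0.06],[0,0,0],-1],[[0,-0.05,-0.065],[0,0,0],-1],[[0,-0.09,-0.065],[0,0,0],-1]])

```text
clock: 43.9
eef_pos: [393.8, 259.4, 152.4]
tcp_rot: [3.14, -0.002, 1.667]
contact_force: [-1.3, -0.8, -0.1]
opening: 0.0
```

```bash
python3 - <<'E'
from h import *
c,im=grab('wrist','w37.png')
gl(-106,0,120,np.pi/2+TH)
E
```

```text
-> [356.7 255.3] 142
t43.95 pos [384.  255.8 149.9] rot [-3.133e+00  3.000e-03  1.667e+00] F [-7.4 -4.2 -2. ] T [-0.1   0.2   0.02] op -0.001 q [ 0.58  0.24  2.06  0.    0.85 -1.08]
shift [ 0.0022 -0.0272  0.0082] turn [-0.009  0.003  0.001] rows 0.6821128593155815 0.0767217620383512
```

View pics/w37.png

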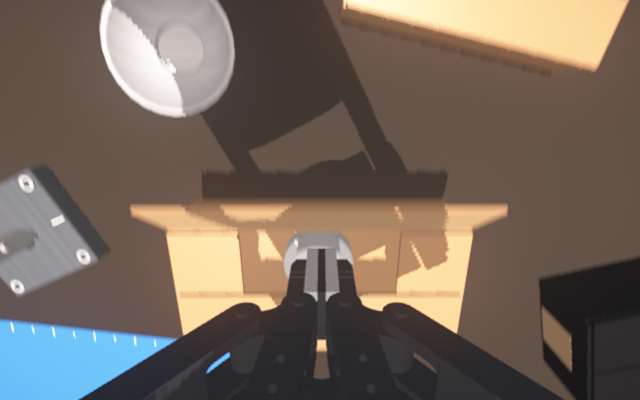

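Call:
send_rows(plan=[[[0.002,-0.025,0],[-0.009,0.003,0],-1],[[0.002,-0.028,0.003],[-0.009,0.003,0],-1],[[0.002,-0.028,0.015],[-0.009,0.003,0],-1],[[0.002,-0.028,0.03],[-0.009,0.003,0],-1],[[0.002,-0.027,0.044],[-0.009,0.003,0],-1]])

```text
clock: 44.37
eef_pos: [357.1, 255.3, 105.7]
tcp_rot: [3.141, -0.0, 1.667]
contact_force: [-0.9, -0.1, 0.7]
opening: -0.003
```

```bash
python3 - <<'E'
from h import *
c,im=grab('wrist','w38.png')
gl(-32,0,83,np.pi/2+TH)
E
```

```text
-> [430.3 262.4] 105
t44.42 pos [356.1 254.5 103.5] rot [-3.140e+00  1.000e-03  1.667e+00] F [-1.1 -0.9 -2.4] T [-0.    0.03  0.04] op -0.000 q [ 0.62  0.29  2.15 -0.    0.71 -1.05]
shift [ 0.0007  0.0746 -0.0017] turn [-0.002  0.001  0.001] rows 1.7900623182006592 0.020692623000989806
```

View pics/w38.png

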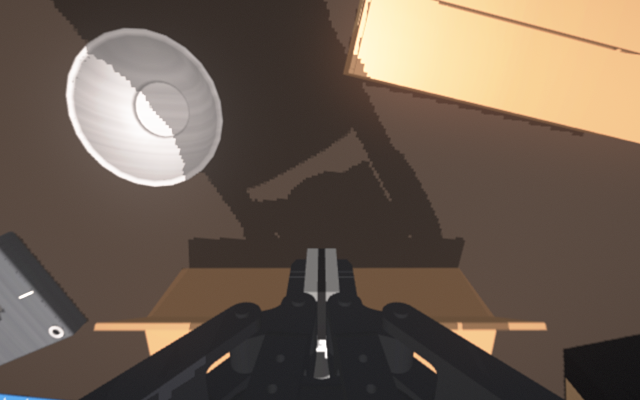

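Call:
send_rows(plan=[[[0,0.015,-0.001],[0,0,0],-1],[[0,0.03,-0.001],[0,0,0],-1],[[0,0.045,-0.001],[0,0,0],-1],[[0,0.058,-0.001],[0,0,0],-1],[[0,0.07,-0.001],[0,0,0],-1]])

```text
clock: 44.83
eef_pos: [426.9, 261.2, 104.2]
tcp_rot: [-3.139, 0.001, 1.666]
contact_force: [-1.0, -0.1, 1.0]
opening: 0.002
```

```bash
python3 - <<'E'
from h import *
c,im=grab('wrist','w39.png')
gl(-20,0,64,np.pi/2+TH)
E
```

```text
-> [442.3 263.5] 86
t44.88 pos [429.3 261.9 104.6] rot [3.141 0.    1.666] F [ 2.3 -0.1  1.1] T [ 0.02 -0.1  -0.02] op 0.001 q [ 0.55  0.37  2.01 -0.    0.76 -1.12]
shift [0.0003 0.0131 0.0186] turn [0.    0.    0.001] rows 0.5456174234411643 0.0066192764171898585
```

View pics/w39.png

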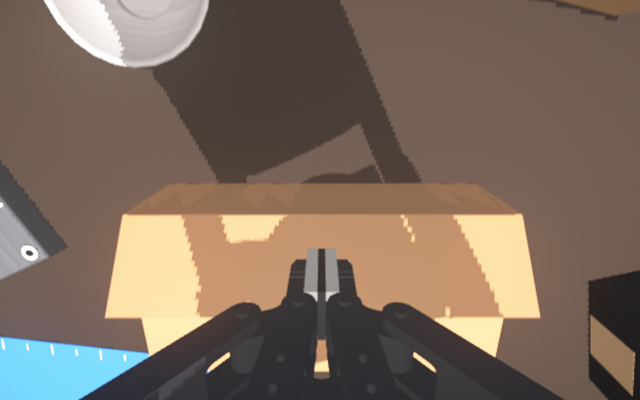

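Call:
send_rows(plan=[[[0,0.006,0.004],[0,0,0],-1],[[0,0.01,0.009],[0,0,0],-1],[[0,0.013,0.013],[0,0,0],-1],[[0,0.013,0.0165],[0,0,0],-1],[[0,0.013,0.0185],[0,0,0],-1]])

```text
clock: 45.3
eef_pos: [442.2, 263.1, 85.7]
tcp_rot: [3.141, 0.001, 1.666]
contact_force: [-4.4, -2.3, 23.5]
opening: 0.002
```

Call:
send_rows(plan=[[[0,0,-0.005],[0,0,0],-1],[[0,0,-0.03],[0,0,0],-1],[[0,0,-0.07],[0,0,0],-1],[[0,0,-0.11],[0,0,0],-1],[[0,-0.02,-0.14],[0,0,0],-1]])

```text
clock: 45.72
eef_pos: [424.6, 262.2, 228.8]
tcp_rot: [3.137, -0.001, 1.666]
contact_force: [0.1, 0.7, 0.5]
opening: 0.001
```

Call:
send_rows(plan=[[[0,-0.02,-0.02],[0,0,0],-1],[[0,-0.03,-0.03],[0,0,0],-1],[[0,-0.03,-0.03],[0,0,0],-1],[[0,-0.03,-0.03],[0,0,0],-1],[[0,-0.03,-0.03],[0,0,0],-1]])

```text
clock: 46.13
eef_pos: [394.6, 259.2, 258.0]
tcp_rot: [3.138, -0.001, 1.667]
contact_force: [0.8, -0.4, -0.4]
opening: 0.001
```

```bash
python3 - <<'E'
from h import *
c,im=grab('wrist','w40.png'); st()
c2,i2=grab('scene','s40.png'); zoom(i2,120,130,440,340,2.4,'s40z.png')
c3,i3=grab('top','t40.png')
# expected shut outline
for a,b in ((51,104),(-51,104),(-51,-104),(51,-104),(0,104),(0,-104)): print(np.round(w2pix(c,(*(C0+a*U+b*V),63))), end=' ')
E
```

```text
t46.18 pos [394.6 259.1 257.6] rot [ 3.138 -0.     1.666] F [-0.1 -0.8 -0.3] T [ 0.04  0.07 -0.04] op -0.003 q [ 0.58  0.11  1.95 -0.    1.09 -1.09]
[417. 276.] [426. 187.] [215. 187.] [225. 276.] [421. 234.] [220. 234.]
```

View pics/w40.png

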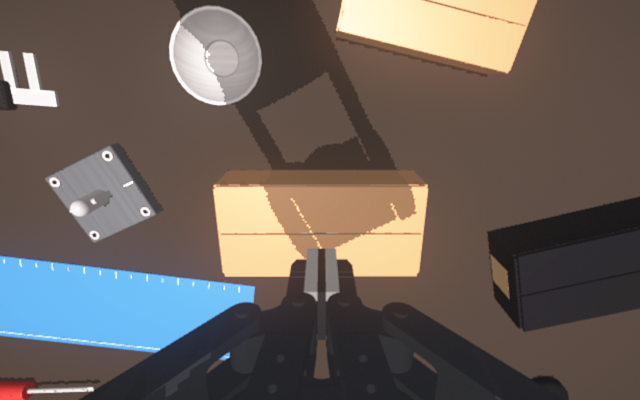

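View pics/s40z.png

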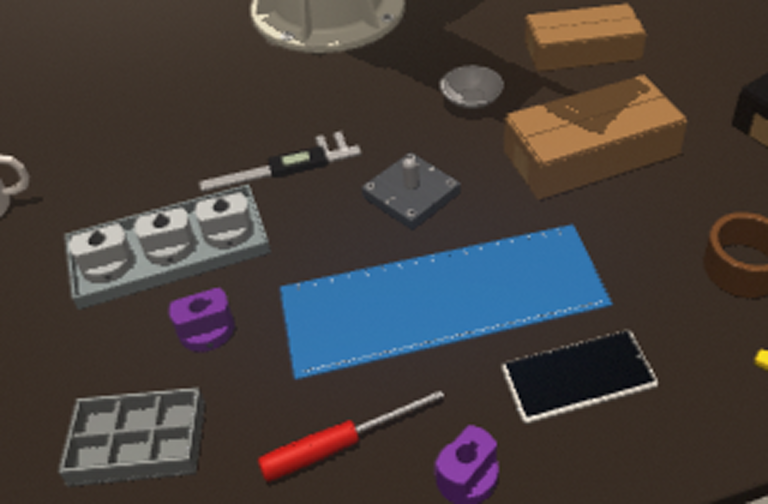

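View pics/t40.png

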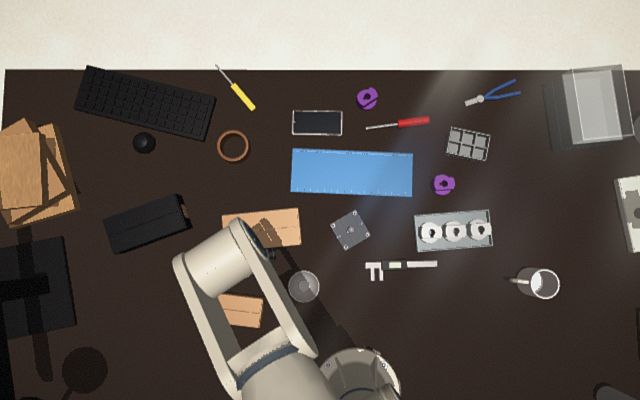

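```bash
python3 - <<'E'
from rig import job
print(job.sign_off())
E
```

```text
the job is handed in; nothing more can be done
None
```

The job is done and handed in at about 46 s of the 210 s allowed. All four hubs were seated on the gauge, sorted, and the carton is shut.

- **Seating:** I took the hubs left to right. Each slid down the shaft without side force and stopped at the height expected for fully home, within about 0.2 mm. The wrist picture of each on the shaft agreed.
- **Sorting:** Hubs 1, 3 and 4 have crosswise keyways and lie flat, tongue up, in the grey tray. Hub 2's keyway is in line with its tongue, and it lies flat in the carton.
- **Carton:** I folded the two short end flaps first, then the two long flaps, pressing each down until it stopped. In the last wrist picture the carton's outline and centre seam match the calculated shut position.
- **Other things:** In the last overhead and scene pictures the bystanders, the purple look-alikes and the other cartons are where they were at the start. I saw no hub knocked aside.

Two readings disagreed or ran high:
- **Carton position:** The top camera put the carton about 3 to 5 mm off from the wrist camera, so I used the wrist camera's position.
- **Pressing forces:** These reached 47 N when seating hub 2, 38 N when setting down hub 1, and 24 to 35 N on the flaps. All of it went through the fingers or the held hub, well under the 120 N wrist limit. I have no sign the gripper's body touched anything.

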